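# Lay out a power supply on its mounting plate

## Robot

A 6-joint arm with a two-finger parallel gripper is mounted at the origin on a cart in front of the work surface, level with it; the furniture and walls round the work are solid. World frame = base frame: x ahead of the robot, y to its left, z up, the work surface at z = 0. Lengths are in m, angles in rad, forces in N, time in s.
With the tool pointing down it reaches from about 0.35 to 0.725 m from the base axis. Payload 6 kg.
Tool frame: the origin (TCP) lies on the centre line of the jaws, within the pads' length; the fingertips stand 11 mm ahead of it and the grasp point (between the pads) lies 8 mm behind it (bot.nose_length is the z of the fingertips in the tool frame, in m); z points along the fingers, y is the line along which they close (so a half turn about z gives the same grasp; the last joint's range is limited). The gripper opens to 85 mm and grips with 20 to 120 N. Pads are 22 mm wide; open, the fingers measure 114 mm over their backs; the gripper's body (76 mm by 85 mm) begins 54 mm behind the grasp point. The pads swing forward as they close: fully open they stand 13 mm farther back than shut.
Start: joints at [-0.909, 0.04, 0.085, 0, -1.615, -0.334], TCP at [0.193, -0.568, 0.242] pointing down, gripper open.
Joint ranges: [-2.56, 2.56], [-1.29, 2.01], [-1.08, 1.49], [-3.29, 1.98], [-2.81, -0.18], [-2.99, 2.99]. Speed limits (rad/s): [2.57, 2.57, 3.01, 3.14, 3.14, 3.14].

## Interface

Orientations are given as a unit quaternion [x, y, z, w].
In Python, from cell import bot gives the robot as it stands. The module is installed in compiled form; this text tells all that it offers.
- The arm moves only by the tool arm_command, never from a script. Its argument "targets" is a list of rows, each a list of 4 numbers: the shift along the tool's x, y, z in m, then the turn about the tool's z in rad. In form: [[tx, ty, tz, twist], ...]. A call has exactly 5 rows; each row shifts and turns the commanded pose from where the row before left it, along the tool's axes as they then stand; what a row does not reach is not made up. A row lasts 1/12 s, in which the tool goes at most 41.7 mm and 7.16 degrees, less where a joint would pass 70% of its speed; a pose out of reach is approached as far as the arm can. A call is refused whole if a number of a shift passes 0.0417 or a number of a turn 0.125, either way. A call with a gripper value outside its range is refused whole. "jaw" is the closure, from 0 (fully open) to 1 (shut), set as the call begins (left out, the last holds). The fingers move at their own pace and stop on an object; "grip_force" is the grip in N (left out, the last holds). Time passes only in rows, so rows that do not move let the fingers close, or fill a call up. It gives the time, the measured TCP pose, the force, the opening and the grip force at its end, in the units of the state.
- bot.sense(): the state, without advancing time (a new reading comes with each control period).
- bot.read_camera(name): name is "side" or "top" or "wrist"; returns (picture, depth): 384x512x3 uint8, blue, green, red; 384x512 float32, m along the optical axis (not along the pixel's ray), 0 where there is no reading.
- bot.calibration(name): a dict with "camera_matrix" (3x3 intrinsics, pixels), "R" (3x3) and "t" (3): a world point X has camera coordinates R X + t; the wrist camera has in their place "T_tool_cam" (4x4, takes a point from camera to tool coordinates, whose origin is the TCP and whose axes are the flange's). Camera axes: x right, y down, z forward; pixel columns grow to the right and rows downward; lengths in m; the calibration is good to about 2 mm. A picture is of the moment at which its call begins: read the wrist's pose just before it. calibration takes no time and is no camera call.
- bot.finish_job(): hands the job in; it is judged then, once.
Trained networks look in the newest picture that a camera, given by its name, has taken for a name from the list of things; names that differ only in an ending like _2 or _b are one class to them, and where a whole thing is asked for, a point or a joint stands for the part that bears it (a point fixed in the world has none). Each returns a list of dicts, best first, with "confidence" (0 to 1); they miss things now and then, are a little off and sometimes report something else, mostly with a low value. They report only what shows in the picture. A call takes as long as a camera call. They do not tell look-alikes from the thing itself.
- bot.find_in(query, camera): "extent" ([centre column, centre row, width, height] in pixels, round what is visible of it).
- bot.trace(query, camera): "pixels" (384x512 bool, what is visible of it) and "extent" ([centre column, centre row, width, height] in pixels, round what is visible of it).
- bot.spot_point(query, camera): "xy" ([column, row] in pixels: a listed point, or the origin of a listed thing).
The state is a dict: "t": time; "joints": joint angles; "qvel": joint speeds; "tau": joint torques, N m; "tcp_pos": TCP position; "orientation": TCP orientation; "force": force on the tool from outside, world axes, zero at the start; "wrist_torque": the same for the moment, N m; "opening": finger opening in m; "grasp_force": force on a finger pad.
Only numpy, scipy, OpenCV 4.12 (cv2) and the standard library are available. Lean on these libraries where they do the work, as an engineer would, in place of code of your own. Each camera call takes 0.05 s, during which the arm holds its last target. There are 200 camera calls.

## Task

Lay out the power supply on the perforated aluminium plate. Put the black insulating disc, hub up, over the threaded stud, lay the copper-wound ring transformer on top of it and the steel clamp flange, hub up, on top of the transformer, so that the three lie flat on one another round the stud; stand the capacitor, terminals up, fully down in the ring clamp at the other end of the plate, and set the rectifier block flat on the plate, tabs up, midway between the stud and the ring clamp.

Things in the scene. Friction and masses are not known exactly. Their poses are not given: they have to be found in the camera images.
- mounting_plate: Fixed aluminium plate, 220 x 100 mm, perforated, its top 8 mm above the bench. Origin: centre of its underside, on the bench; its long side is its own y axis.
- stud: Fixed threaded steel stud, 8 mm in diameter, rising 56 mm above the plate's top, the last 3 mm tapered. Origin: on the stud's axis at the plate's top, 70 mm from the plate's centre along its long side; it stands at one end of the plate or at the other, with the ring clamp at the other. z up.
- ring_clamp: Fixed open steel ring for the capacitor, 40 mm inner and 45 mm outer diameter, 22 mm high, with two ears with a screw on its own +x side (reaching 33 mm from the centre, up to 19 mm high) and three small feet (reaching 33 mm). Origin: centre of the ring at the plate's top, 70 mm from the plate's centre, at the end away from the stud. The capacitor stands on the plate inside it. z up.
- insulating_disc: Loose black plastic disc, 56 mm in diameter and 6 mm thick, with a hub of 20 mm diameter in its middle that reaches 20 mm above the underside; a 12 mm hole runs through. Lies hub up. Origin: centre of the underside, z up along the hub. Grip it by the hub.
- transformer: Loose copper-wound ring (toroidal) transformer, 60 mm outer diameter, 28 mm high, 26 mm bore; 0.3 kg. It lies flat. Origin: centre of the underside, z up. It fits over the hub of the insulating disc; grip it across its outside.
- clamp_flange: Loose steel flange: a disc 48 mm in diameter and 3 mm thick with a hub of 22 mm diameter that reaches 17 mm above the underside; an 11 mm hole runs through. Lies hub up. Origin: centre of the underside, z up along the hub. Grip it by the hub.
- capacitor: Loose upright can capacitor, grey, 35 mm in diameter, 49 mm high, with two 4 mm high terminals on its top. Stands upright. Origin: centre of the underside, z up.
- rectifier: Loose square rectifier block, 29 x 29 mm and 11 mm high, aluminium base and black top, with four upright metal tabs on top (tips 20.5 mm above the underside). Lies flat, tabs up. Origin: centre of the underside; x and y square to its sides, z up.
Not all that is in view belongs to the job. What is shaped like the insulating_disc but turquoise is not meant. What is shaped like the clamp_flange but brown is not meant.

How it is judged:
At the end, for the whole second after the job is handed in: Stacked flat on the stud: disc on plate (hub up, axis within 5 mm), transformer on disc (10 mm), flange on transformer (hub up, 5 mm). Capacitor upright on the plate in the clamp (6 mm). Rectifier flat on the plate, tabs up, within 15 mm of the midpoint of stud and clamp. All at rest (horizontal distance between each of insulating_disc, clamp_flange and stud below 0.005 m and z of insulating_disc in the frame of stud between -0.002 and 0.002 m and angle between each of insulating_disc, transformer, clamp_flange, rectifier's own z axis and vertical below 0.06 rad and linear speed of each of insulating_disc, transformer, clamp_flange, capacitor, rectifier below 0.02 m/s and angular speed of each of insulating_disc, transformer, clamp_flange, capacitor, rectifier below 0.2 rad/s and horizontal distance between transformer and stud below 0.01 m and z of transformer in the frame of stud between 0.004 and 0.0085 m and z of clamp_flange in the frame of stud between 0.0315 and 0.037 m and horizontal distance between capacitor and ring_clamp below 0.006 m and z of capacitor in the frame of ring_clamp between -0.002 and 0.003 m and angle between capacitor's own z axis and vertical below 0.08 rad and horizontal distance between rectifier and mounting_plate below 0.015 m and z of rectifier in the frame of mounting_plate between 0.006 and 0.0105 m); the robot touches nothing.
It also fails if it takes over 125 s, if anything falls off the work surface, if the arm or the gripper's body presses on something with over 40 N, if the wrist force passes 120 N, or if a joint passes its speed limit or range.

## Working session

There is one attempt and no reset: what is moved stays moved. The work goes in short steps, Python scripts to look and compute and a tool call to move; the robot and the scene stay as the last step left them, time stands still between calls to the robot, and variables do not carry over. Pictures are saved under pics/ and viewed, at most 16 in all, crops included, and the job is handed in when it is done.

Besides the shell and the picture viewer there is one more tool, called as name(argument=value, ...), one argument or row to a line, values as JSON. arm_command: Moves the arm, as the interface text tells. Its arguments: {"type":"object","properties":{"targets":{"type":"array"},"jaw":{"type":"number"},"grip_force":{"type":"number"}},"required":["targets"]}

```bash
mkdir -p pics
cat > h.py <<'E'
import numpy as np, cv2
from cell import bot
from scipy.spatial.transform import Rotation as Ro
def cal(n):
    c=bot.calibration(n); K=np.array(c["camera_matrix"])
    if n=="wrist":
        s=bot.sense(); T=np.eye(4); T[:3,:3]=Ro.from_quat(s["orientation"]).as_matrix(); T[:3,3]=s["tcp_pos"]
        M=np.linalg.inv(T@np.array(c["T_tool_cam"])); return K,M[:3,:3],M[:3,3]
    return K,np.array(c["R"]),np.array(c["t"])
def cloud(n):
    K,R,t=cal(n); im,d=bot.read_camera(n)
    v,u=np.mgrid[:384,:512]; r=np.stack([(u-K[0,2])/K[0,0]*d,(v-K[1,2])/K[1,1]*d,d],-1)
    P=(r-t)@R; P[d==0]=np.nan
    return im,P
def px(n,X,c=None):
    K,R,t=c or cal(n); q=K@(R@np.array(X)+t); return q[:2]/q[2]
def at_z(n,uv,z,c=None):
    K,R,t=c or cal(n); d=R.T@np.linalg.solve(K,[uv[0],uv[1],1]); o=-R.T@t
    return o+d*(z-o[2])/d[2]
E
python3 - <<'E'
from h import *
s=bot.sense(); print(s["tcp_pos"],s["orientation"],s["opening"],bot.nose_length)
print(Ro.from_quat(s["orientation"]).as_matrix().round(3))
ims=[]
for n in["top","side","wrist"]:
    im,P=cloud(n); ims.append(im); np.save(n+".npy",P); cv2.imwrite(f"pics/{n}0.png",im)
    if n=="wrist":continue
    for q in["mounting_plate","stud","ring_clamp","insulating_disc","transformer","clamp_flange","capacitor","rectifier"]:
        for f in bot.find_in(q,n)[:3]:
            u,v,w,h=f["extent"]; p=P[int(np.clip(v,0,383)),int(np.clip(u,0,511))]
            print(n,q,round(f["confidence"],2),[round(x) for x in (u,v,w,h)],p.round(3))
cv2.imwrite("pics/top_big.png",cv2.resize(ims[0],(800,600)))
E
```

```text
[ 0.1931698  -0.56773254  0.24128067] [-1.63173864e-01  9.86596928e-01  8.65230661e-04 -2.07457914e-04] 0.08551748677419585 0.011
[[-0.947 -0.322 -0.001]
 [-0.322  0.947  0.002]
 [ 0.     0.002 -1.   ]]
top mounting_plate 0.77 [259, 200, 62, 40] [ 0.495 -0.02   0.016]
top ring_clamp 0.52 [246, 203, -2, 1] [0.482 0.024 0.026]
top ring_clamp 0.4 [258, 200, 64, 45] [ 0.495 -0.02   0.016]
top insulating_disc 0.59 [177, 181, 10, 4] [0.552 0.276 0.054]
top insulating_disc 0.52 [182, 216, 16, 16] [0.432 0.261 0.003]
top insulating_disc 0.52 [209, 193, 18, 15] [0.519 0.161 0.01 ]
top transformer 0.54 [360, 205, 14, 17] [ 0.488 -0.398  0.005]
top clamp_flange 0.68 [330, 179, 13, 10] [ 0.581 -0.284  0.013]
top capacitor 0.57 [175, 182, 9, 10] [0.552 0.283 0.051]
top rectifier 0.44 [142, 189, 7, 8] [0.523 0.405 0.012]
side mounting_plate 0.55 [268, 203, 58, 41] [ 0.49  -0.009  0.006]
side ring_clamp 0.66 [277, 209, 16, 13] [0.465 0.022 0.004]
side insulating_disc 0.84 [294, 265, 24, 11] [0.443 0.274 0.006]
side insulating_disc 0.68 [261, 241, 19, 18] [0.517 0.181 0.013]
side insulating_disc 0.53 [340, 275, 22, 20] [0.341 0.32  0.014]
side transformer 0.77 [265, 148, 19, 12] [ 0.483 -0.365  0.018]
side clamp_flange 0.64 [239, 161, 14, 4] [ 0.575 -0.289  0.007]
side clamp_flange 0.56 [243, 146, 8, 10] [ 0.565 -0.395  0.01 ]
side capacitor 0.76 [247, 265, 11, 21] [0.554 0.302 0.032]
side rectifier 0.58 [264, 146, 21, 15] [ 0.49  -0.359  0.025]
```

View pics/top_big.png

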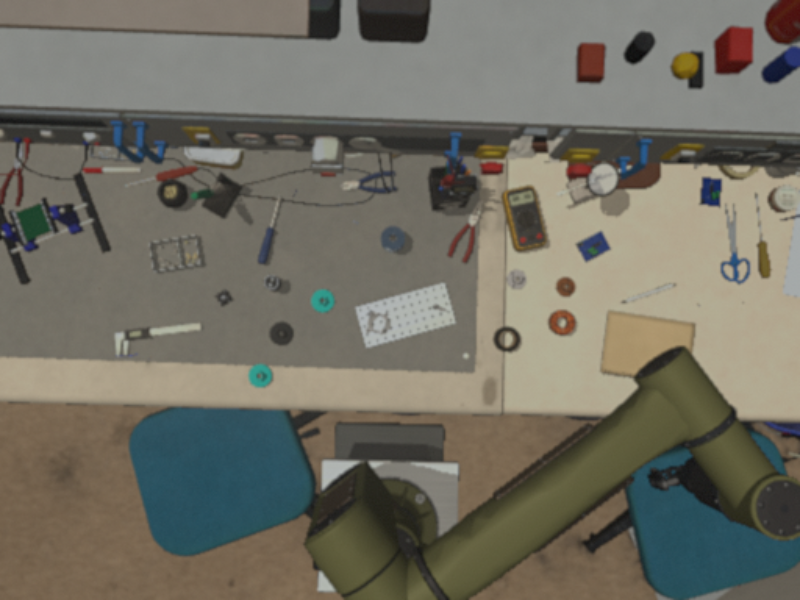

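View pics/side0.png

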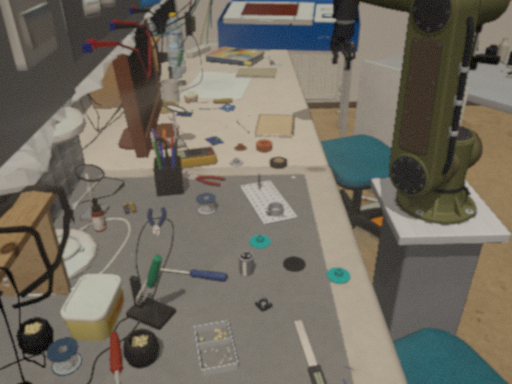

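The top view (800x600 scale) shows:
- The plate is at (405,315), with the ring clamp at its left end (378,322) and the stud at its right end (437,307).
- Disc candidates are black (281,333) and turquoise (322,300) and (260,376). I choose the black one.
- Flange candidates are steel (516,279) and brown (566,286). I choose the steel one.
- Transformer candidates are the copper ring (562,322) and a black tape roll (507,339). I choose the copper ring.
- The capacitor is at (274,284) and the rectifier at (224,297).

```bash
cat >> h.py <<'E'
def go(x,y,z=None,yaw=None):
    """print tool-frame move to world x,y,z and twist to bring tool y-axis to world yaw (mod pi)"""
    s=bot.sense(); R=Ro.from_quat(s["orientation"]).as_matrix(); p=s["tcp_pos"]
    d=R.T@(np.array([x,y,p[2] if z is None else z])-p)
    tw=0
    if yaw is not None:
        cur=np.arctan2(R[1,1],R[0,1]); tw=-((yaw-cur+np.pi/2)%np.pi-np.pi/2)
    print("tool shift mm",(d*1000).round(1),"twist",round(tw,3))
E
python3 - <<'E'
from h import *
c=cal("top")
for n,u,v,z in[("clamp",378,322,.03),("stud",437,307,.05),("disc",281,333,.01),("flange",516,279,.01),("trafo",562,322,.03),("cap",274,284,.05),("rect",224,297,.015)]:
    print(n,at_z("top",(u*.64,v*.64),z,c).round(3))
w=bot.calibration("wrist"); print(np.array(w["T_tool_cam"]).round(3),w["camera_matrix"])
a=cv2.imread("pics/top0.png"); cr=[cv2.resize(a[y:y+40,x:x+40],(266,266),interpolation=cv2.INTER_CUBIC) for x,y in((160,193),(312,160),(340,186))]
cv2.imwrite("pics/crop.png",np.hstack(cr))
E
```

```text
clamp [0.47  0.038 0.03 ]
stud [ 0.508 -0.097  0.05 ]
disc [0.439 0.264 0.01 ]
flange [ 0.582 -0.285  0.01 ]
trafo [ 0.483 -0.391  0.03 ]
cap [0.55  0.279 0.05 ]
rect [0.519 0.399 0.015]
[[ 0.001 -0.962 -0.272  0.069]
 [ 1.     0.     0.001  0.001]
 [-0.001 -0.272  0.962 -0.131]
 [ 0.     0.     0.     1.   ]] [[306.61189665   0.         254.76720279]
 [  0.         306.61189665 193.29262473]
 [  0.           0.           1.        ]]
```

View pics/crop.png

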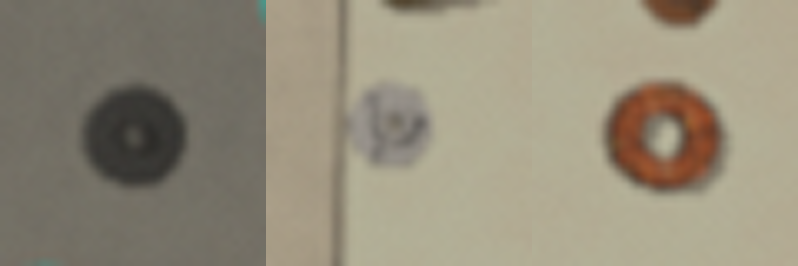

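arm_command(
  targets=[
    [0, 0, 0, 0.082],
    [0, 0, 0, 0.082],
    [0, 0, 0, 0.082],
    [0, 0, 0, 0.082],
    [0, 0, 0, 0],
  ],
  jaw=0,
)

```text
t: 1.37
tcp_pos: [0.1931, -0.568, 0.2423]
orientation: [0.002, 1.0, 0.0, -0.0]
force: [0.1, -0.6, -0.1]
opening: 0.0855
grasp_force: 0.0
```

The crops confirm the black disc (133,135), the silver flange (390,125) and the copper ring (665,135).

arm_command(
  targets=[
    [-0.0287, 0.0238, 0, 0],
    [-0.0287, 0.0238, 0, 0],
    [-0.0287, 0.0238, 0, 0],
    [-0.0287, 0.0238, 0, 0],
    [-0.0287, 0.0238, 0, 0],
  ],
)

```text
t: 1.78
tcp_pos: [0.3377, -0.4478, 0.2425]
orientation: [-0.001, 1.0, -0.0, 0.0]
force: [1.1, -0.5, 0.2]
opening: 0.0856
grasp_force: 0.0
```

arm_command(
  targets=[
    [-0.0287, 0.0238, 0, 0],
    [-0.0287, 0.0238, 0, 0],
    [-0.0287, 0.0238, 0, 0],
    [-0.0287, 0.0238, 0, 0],
    [-0.0287, 0.0238, 0, 0],
  ],
)

```text
t: 2.2
tcp_pos: [0.4814, -0.3286, 0.2426]
orientation: [-0.001, 1.0, -0.0, 0.0]
force: [0.3, -1.0, -0.3]
opening: 0.0854
grasp_force: 0.0
```

```bash
cat > look.py <<'E'
import sys
from h import *
tag=sys.argv[1]; c=cal("wrist"); im,P=cloud("wrist"); cv2.imwrite(f"pics/{tag}.png",im); np.savez(f"{tag}.npz",P=P,K=c[0],R=c[1],t=c[2])
print(bot.sense()["tcp_pos"].round(4))
H={"stud":.06,"ring_clamp":.03,"insulating_disc":.006,"transformer":.028,"clamp_flange":.003,"capacitor":.049,"rectifier":.011}
for q in sys.argv[2:]:
    for f in bot.trace(q,"wrist")[:3]:
        m=f["pixels"]&np.isfinite(P[...,2]); Q=P[m]
        if len(Q)<5: continue
        e=f["extent"]; zt=np.percentile(Q[:,2],95)
        lo,hi=np.percentile(Q,3,0),np.percentile(Q,97,0)
        cv,cu=P[m].mean(0)[:2]; mid=(lo+hi)/2
        col=im[f["pixels"]].mean(0).round()
        print(q,round(f["confidence"],2),"ext",np.round(e),"mean",Q.mean(0).round(4),"mid",mid.round(4),"size",(hi-lo).round(3),"zt",zt.round(3),"bgr",col)
    for f in bot.spot_point(q,"wrist")[:2]:
        print("   pt",round(f["confidence"],2),np.round(f["xy"],1),at_z("wrist",f["xy"],.008 if q in("stud","ring_clamp") else 0,c).round(4))
E
python3 look.py w1 transformer clamp_flange stud
```

```text
[ 0.4853 -0.325   0.2413]
transformer 0.68 ext [201. 171.  54.  48.] mean [ 0.4836 -0.3908  0.0223] mid [ 0.4839 -0.3908  0.0127] size [0.054 0.053 0.028] zt 0.027 bgr [40. 56. 86.]
   pt 0.7 [444.8 195.1] [ 0.5193 -0.0864  0.    ]
   pt 0.65 [201.5 169.2] [ 0.4869 -0.3934  0.    ]
clamp_flange 0.95 ext [286. 242.  34.  35.] mean [ 0.5834 -0.2872  0.0035] mid [ 0.5847 -0.2867  0.007 ] size [0.041 0.041 0.016] zt 0.015 bgr [117. 123. 127.]
clamp_flange 0.56 ext [196. 234.  36.  37.] mean [ 0.5692 -0.4034  0.0035] mid [ 0.5706 -0.4037  0.007 ] size [0.04  0.041 0.016] zt 0.015 bgr [42. 65. 95.]
   pt 0.97 [286.7 240. ] [ 0.5818 -0.2849  0.    ]
   pt 0.97 [198.  233.1] [ 0.5723 -0.4017  0.    ]
stud 0.72 ext [463. 199.  37.  16.] mean [ 0.5123 -0.089   0.0367] mid [ 0.5158 -0.0733  0.0352] size [0.015 0.044 0.057] zt 0.063 bgr [76. 76. 74.]
stud 0.66 ext [200. 170.  48.  51.] mean [ 0.4839 -0.3912  0.0223] mid [ 0.4843 -0.3913  0.0127] size [0.055 0.054 0.028] zt 0.027 bgr [40. 57. 87.]
   pt 0.86 [446.9 190.2] [ 0.5107 -0.09    0.008 ]
```

View pics/w1.png

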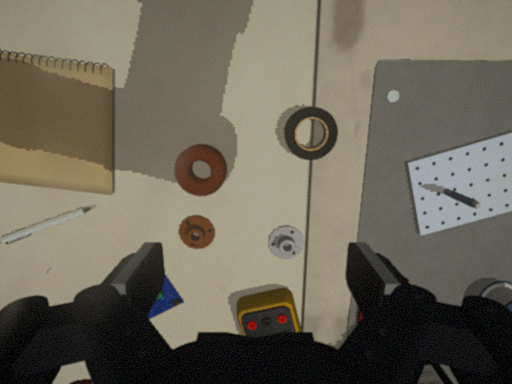

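The wrist view shows the transformer at (201,170), the steel flange at (286,242), the brown look-alike at (197,232) and the stud base near (475,202). The measured sizes and heights match the description. Next I look at the plate.

arm_command(
  targets=[
    [0.005, 0.033, 0, 0],
    [0.005, 0.033, 0, 0],
    [0.005, 0.033, 0, 0],
    [0.005, 0.033, 0, 0],
    [0.005, 0.033, 0, 0],
  ],
)

```text
t: 2.97
tcp_pos: [0.4542, -0.1649, 0.2426]
orientation: [0.001, 1.0, 0.0, 0.0]
force: [1.0, 0.8, 0.4]
opening: 0.0854
grasp_force: 0.0
```

arm_command(
  targets=[
    [0.005, 0.033, 0, 0],
    [0.005, 0.033, 0, 0],
    [0.005, 0.033, 0, 0],
    [0.005, 0.033, 0, 0],
    [0, 0, 0, 0],
  ],
)

```text
t: 3.38
tcp_pos: [0.4346, -0.0299, 0.2428]
orientation: [-0.002, 1.0, 0.001, 0.001]
force: [0.4, -0.8, -0.3]
opening: 0.0855
grasp_force: 0.0
```

```bash
python3 look.py w2 stud ring_clamp mounting_plate
```

```text
[ 0.4349 -0.0317  0.2428]
stud 0.56 ext [202. 235.  13.  22.] mean [ 0.5101 -0.0896  0.0415] mid [ 0.511  -0.0901  0.037 ] size [0.005 0.007 0.054] zt 0.064 bgr [80. 84. 84.]
   pt 0.58 [205.5 226.6] [ 0.5135 -0.0909  0.008 ]
ring_clamp 0.66 ext [315. 196.  38.  45.] mean [0.47   0.0447 0.0183] mid [0.4719 0.0435 0.0184] size [0.048 0.045 0.023] zt 0.03 bgr [106. 108. 108.]
   pt 0.79 [312.4 192.9] [0.4682 0.0433 0.008 ]
   pt 0.45 [485.5 253.3] [0.55   0.2757 0.008 ]
mounting_plate 0.75 ext [257. 207. 190. 120.] mean [ 0.4897 -0.0264  0.0072] mid [ 0.49   -0.0236  0.0072] size [0.123 0.202 0.003] zt 0.008 bgr [171. 174. 168.]
   pt 0.95 [256.7 207.6] [ 0.4903 -0.0256  0.    ]
```

arm_command(
  targets=[
    [-0.0, 0.04, 0, 0],
    [-0.0, 0.04, 0, 0],
    [-0.0, 0.04, 0, 0],
    [-0.0, 0.04, 0, 0],
    [-0.0, 0.04, 0, 0],
  ],
)

```text
t: 4.15
tcp_pos: [0.4354, 0.1679, 0.2425]
orientation: [0.001, 1.0, 0.0, 0.0]
force: [0.1, -0.4, -0.8]
opening: 0.0855
grasp_force: 0.0
```

arm_command(
  targets=[
    [-0.0, 0.04, 0, 0],
    [-0.0, 0.04, 0, 0],
    [-0.0, 0.04, 0, 0],
    [0, 0, 0, 0],
    [0, 0, 0, 0],
  ],
)

```text
t: 4.57
tcp_pos: [0.4355, 0.2877, 0.2409]
orientation: [-0.0, 1.0, -0.001, -0.001]
force: [0.5, -0.1, 0.5]
opening: 0.0856
grasp_force: 0.0
```

```bash
python3 look.py w3 insulating_disc capacitor rectifier ring_clamp
python3 - <<'E'
import cv2,numpy as np
a,b=[cv2.imread(f"pics/w{i}.png") for i in(2,3)]; cv2.imwrite("pics/w23.png",np.vstack([a[:300],b[:300]]))
E
```

```text
[0.4357 0.2867 0.2416]
insulating_disc 0.75 ext [275.  83.  48.  54.] mean [0.3395 0.3114 0.0063] mid [0.3399 0.3118 0.011 ] size [0.048 0.047 0.017] zt 0.019 bgr [144. 158.  39.]
insulating_disc 0.69 ext [238. 170.  48.  44.] mean [0.4392 0.2665 0.0066] mid [0.4402 0.2662 0.0115] size [0.047 0.047 0.016] zt 0.019 bgr [44. 47. 48.]
   pt 0.77 [235.5 167.2] [0.4374 0.2646 0.    ]
   pt 0.64 [166.6 229.1] [0.5194 0.1736 0.    ]
capacitor 0.62 ext [257. 265.  28.  42.] mean [0.5508 0.2883 0.0385] mid [0.5551 0.2885 0.0284] size [0.032 0.03  0.048] zt 0.052 bgr [76. 80. 80.]
capacitor 0.56 ext [ 52. 197.  50.  47.] mean [0.4709 0.0451 0.0193] mid [0.4708 0.0447 0.0184] size [0.044 0.044 0.022] zt 0.029 bgr [107. 112. 113.]
   pt 0.73 [252.3 255.1] [0.5564 0.2851 0.    ]
rectifier 0.95 ext [348. 231.  28.  27.] mean [0.518  0.4031 0.0109] mid [0.5182 0.4031 0.0111] size [0.03  0.029 0.018] zt 0.019 bgr [64. 66. 67.]
   pt 0.78 [346.4 228.8] [0.5185 0.4076 0.    ]
ring_clamp 0.6 ext [ 52. 197.  45.  45.] mean [0.471  0.0445 0.0183] mid [0.472  0.0444 0.0179] size [0.046 0.044 0.023] zt 0.029 bgr [110. 116. 116.]
   pt 0.83 [ 57.1 190.8] [0.4657 0.0452 0.008 ]
```

View pics/w23.png

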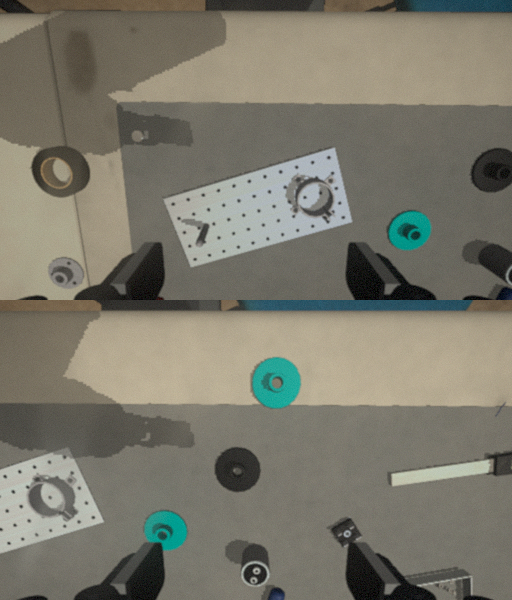

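The stacked view shows the plate with its stud at (203,232) and ring clamp at (313,197) in w2. In w3 the black disc is at (238,170), the capacitor at (256,265), the rectifier at (347,231) and the turquoise look-alikes at (275,83) and (165,231). Now I refine the poses.

```bash
cat > fit.py <<'E'
from h import *
def L(t): d=np.load(t+".npz"); return d["P"],cv2.imread(f"pics/{t}.png")
def near(P,x,y,r,z0,z1):
    Q=P.reshape(-1,3); Q=Q[np.isfinite(Q[:,2])]; return Q[(np.hypot(Q[:,0]-x,Q[:,1]-y)<r)&(Q[:,2]>z0)&(Q[:,2]<z1)]
def rep(n,Q):
    (c,w,a)=cv2.minAreaRect((Q[:,:2]*1000).astype(np.float32)); e=cv2.minEnclosingCircle((Q[:,:2]*1000).astype(np.float32))
    print(n,len(Q),"rect",np.round(c,1),np.round(w,1),round(a,1),"circ",np.round(e[0],1),round(e[1],1),"mean",(Q.mean(0)*1000).round(1))
E
python3 - <<'E'
from fit import *
P,im=L("w2")
m=im.min(2)>140; Q=P[m]; Q=Q[np.isfinite(Q[:,2])]; Q=Q[(np.hypot(Q[:,0]-.49,Q[:,1]+.026)<.125)&(Q[:,2]>.0055)&(Q[:,2]<.011)]
rep("plate",Q)
for z0,z1 in((.02,.035),(.035,.05),(.05,.07)): rep("stud",near(P,.51,-.09,.02,z0,z1))
rep("clamp top",near(P,.47,.044,.035,.0265,.034))
P,im=L("w3"); rep("clamp w3",near(P,.47,.044,.035,.0265,.034))
rep("dischub",near(P,.439,.2665,.03,.016,.024)); rep("disc",near(P,.439,.2665,.035,.004,.024))
rep("cap top",near(P,.551,.288,.03,.045,.056))
rep("rect top",near(P,.518,.403,.025,.008,.014)); rep("rect all",near(P,.518,.403,.025,.006,.025))
P,im=L("w1"); rep("fl hub",near(P,.583,-.287,.02,.013,.02)); rep("fl",near(P,.583,-.287,.035,.002,.006))
rep("trafo",near(P,.484,-.391,.04,.02,.034)); 
go(.439,.2665,.06)
E
```

```text
plate 10626 rect [491.8 -23.4] [ 99.9 219.1] 17.4 circ [491.1 -23.4] 118.9 mean [490.2 -26.5   7.3]
stud 36 rect [510.1 -89.3] [8.3 3.1] 59.9 circ [511.3 -90. ] 4.1 mean [509.7 -89.4  27.4]
stud 40 rect [510.3 -89.7] [8.4 3.9] 66.0 circ [512.1 -90.4] 4.2 mean [509.7 -89.4  42.3]
stud 68 rect [511.4 -90.2] [8.1 6. ] 57.6 circ [512.3 -90.6] 4.2 mean [510.7 -89.9  58.9]
clamp top 276 rect [471.3  45.4] [49.8 44.4] 79.7 circ [474.4  46.3] 27.0 mean [471.8  44.1  28.9]
clamp w3 316 rect [471.1  45. ] [47.9 44.6] 83.4 circ [474.7  45.8] 26.3 mean [471.2  43.7  28.4]
dischub 144 rect [439.7 266.4] [18.7 19.1] 88.6 circ [440.  266.8] 9.8 mean [439.9 266.9  18.9]
disc 1433 rect [439.9 266.7] [53.7 53.5] 89.5 circ [439.9 266.5] 27.6 mean [439.3 267.    6.8]
cap top 604 rect [555.7 288.4] [33.9 33.1] 11.9 circ [555.6 288.2] 17.6 mean [554.4 288.2  48.7]
rect top 405 rect [520.  404.6] [28.6 28.2] 33.5 circ [520.1 405. ] 19.3 mean [519.1 404.1  10.4]
rect all 489 rect [520.  404.6] [28.6 28.2] 33.8 circ [520.1 405. ] 19.3 mean [519.  403.9  11.4]
fl hub 147 rect [ 584.7 -287.1] [20.5 20.4] 2.1 circ [ 585.  -286.8] 10.7 mean [ 584.8 -286.8   14.6]
fl 58 rect [ 585.1 -285.5] [38.8 40.9] 72.0 circ [ 584.2 -287.5] 22.3 mean [ 581.  -286.1    3.1]
trafo 1659 rect [ 485.1 -392.1] [59.  59.1] 62.9 circ [ 485.1 -392.2] 30.1 mean [ 483.9 -391.6   24.9]
tool shift mm [ -3.4 -20.  182.7] twist 0
```

arm_command(
  targets=[
    [-0.004, -0.02, 0.036, 0],
    [0, 0, 0.04, 0],
    [0, 0, 0.04, 0],
    [0, 0, 0.04, 0],
    [0, 0, 0.03, 0],
  ],
)

```text
t: 5.43
tcp_pos: [0.4383, 0.2657, 0.053]
orientation: [0.001, 1.0, -0.001, -0.001]
force: [0.6, 0.3, 0.3]
opening: 0.0856
grasp_force: 0.0
```

arm_command(
  targets=[
    [0, 0, 0.014, 0],
    [0, 0, 0.012, 0],
    [0, 0, 0.008, 0],
    [0, 0, 0, 0],
    [0, 0, 0, 0],
  ],
)

```text
t: 5.85
tcp_pos: [0.4398, 0.2673, 0.0232]
orientation: [0.0, 1.0, 0.0, 0.0]
force: [-0.4, 0.6, 0.0]
opening: 0.0856
grasp_force: 0.0
```

arm_command(
  targets=[
    [0, 0, 0, 0],
    [0, 0, 0, 0],
    [0, 0, 0, 0],
    [0, 0, 0, 0],
    [0, 0, 0, 0],
  ],
  jaw=0.9,
  grip_force=40,
)

```text
t: 6.27
tcp_pos: [0.4395, 0.2671, 0.0227]
orientation: [0.0, 1.0, 0.0, 0.0]
force: [0.1, 0.1, -0.3]
opening: 0.0258
grasp_force: 0.0
```

arm_command(
  targets=[
    [0, 0, 0, 0],
    [0, 0, 0, 0],
    [0, 0, 0, 0],
    [0, 0, 0, 0],
    [0, 0, 0, 0],
  ],
)

```text
t: 6.68
tcp_pos: [0.4396, 0.2671, 0.0228]
orientation: [0.0, 1.0, 0.0, 0.0]
force: [-0.9, -0.5, 4.1]
opening: 0.0174
grasp_force: 39.1
```

arm_command(
  targets=[
    [0, 0, -0.02, 0],
    [0, 0, -0.02, 0],
    [0, 0, -0.02, 0],
    [0, 0, -0.02, 0],
    [0, 0, -0.02, 0],
  ],
)

```text
t: 7.1
tcp_pos: [0.4389, 0.2667, 0.1224]
orientation: [0.0, 1.0, -0.0, -0.001]
force: [0.0, 0.7, -1.0]
opening: 0.0179
grasp_force: 39.1
```

```bash
python3 look.py w4
python3 - <<'E'
from h import *
a=cv2.imread("pics/w4.png"); cv2.imwrite("pics/w4c.png",cv2.resize(a[180:384,100:420],None,fx=2,fy=2))
print(bot.sense()["opening"],bot.sense()["grasp_force"]); go(.5123,-.0903)
E
```

```text
[0.4407 0.2677 0.1273]
0.017616127912957424 39.16256840340793
tool shift mm [ -71.6 -358.    -0.8] twist 0
```

View pics/w4c.png

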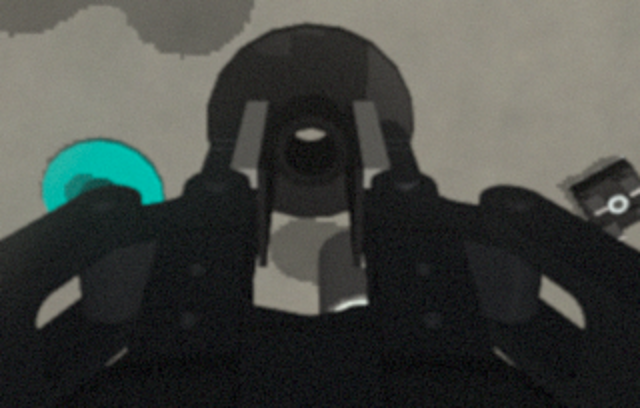

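The disc is held by its hub and is level.

arm_command(
  targets=[
    [-0.0072, -0.0357, 0, 0],
    [-0.0072, -0.0357, 0, 0],
    [-0.0072, -0.0357, 0, 0],
    [-0.0072, -0.0357, 0, 0],
    [-0.0072, -0.0357, 0, 0],
  ],
)

```text
t: 7.57
tcp_pos: [0.475, 0.0868, 0.1216]
orientation: [-0.0, 1.0, 0.0, -0.0]
force: [1.6, -0.2, -1.1]
opening: 0.0173
grasp_force: 39.2
```

arm_command(
  targets=[
    [-0.0072, -0.0357, 0, 0],
    [-0.0072, -0.0357, 0, 0],
    [-0.0072, -0.0357, 0, 0],
    [-0.0072, -0.0357, 0, 0],
    [-0.0072, -0.0357, 0, 0],
  ],
)

```text
t: 7.98
tcp_pos: [0.511, -0.0919, 0.1216]
orientation: [0.0, 1.0, 0.0, -0.0]
force: [1.3, 0.3, -0.6]
opening: 0.0175
grasp_force: 39.2
```

arm_command(
  targets=[
    [0, 0, 0, 0],
    [0, 0, 0, 0],
    [0, 0, 0, 0],
    [0, 0, 0, 0],
    [0, 0, 0, 0],
  ],
)

```text
t: 8.4
tcp_pos: [0.5112, -0.0891, 0.1221]
orientation: [-0.001, 1.0, 0.0, -0.0]
force: [-0.6, 0.5, -0.8]
opening: 0.0174
grasp_force: 39.3
```

```bash
python3 look.py w5
python3 - <<'E'
from h import *
for i in range(3): go(.5123,-.0903); bot.read_camera("wrist")
from fit import L,near,rep
P,im=L("w5"); s=bot.sense()["tcp_pos"]; z=s[2]
Q=near(P,s[0],s[1],.04,z-.035,z-.0085); rep("disc",Q)
E
```

```text
[ 0.5113 -0.089   0.1223]
tool shift mm [-1.  -1.3 -0. ] twist 0
tool shift mm [-1.  -1.2 -0. ] twist 0
tool shift mm [-1.  -1.1  0. ] twist 0
disc 4548 rect [509.6 -89.4] [51.  53.5] 51.5 circ [511.6 -88.1] 28.0 mean [503.2 -88.3 104.8]
```

arm_command(
  targets=[
    [-0.001, -0.0015, 0.01, 0],
    [0, 0, 0.01, 0],
    [0, 0, 0.01, 0],
    [0, 0, 0.006, 0],
    [0, 0, 0.006, 0],
  ],
)

```text
t: 9.02
tcp_pos: [0.5117, -0.0917, 0.0787]
orientation: [0.0, 1.0, -0.0, -0.001]
force: [-0.3, -0.1, -0.2]
opening: 0.0175
grasp_force: 39.3
```

arm_command(
  targets=[
    [0, 0, 0.004, 0],
    [0, 0, 0.004, 0],
    [0, 0, 0.004, 0],
    [0, 0, 0, 0],
    [0, 0, 0, 0],
  ],
)

```text
t: 9.43
tcp_pos: [0.5123, -0.0916, 0.0683]
orientation: [0.0, 1.0, 0.0, -0.0]
force: [-0.3, 0.4, -0.7]
opening: 0.0175
grasp_force: 39.3
```

arm_command(
  targets=[
    [0, 0, 0.01, 0],
    [0, 0, 0.01, 0],
    [0, 0, 0.01, 0],
    [0, 0, 0.0065, 0],
    [0, 0, 0, 0],
  ],
)

```text
t: 9.85
tcp_pos: [0.512, -0.0916, 0.0311]
orientation: [-0.0, 1.0, -0.0, -0.001]
force: [0.3, 0.0, -0.2]
opening: 0.0172
grasp_force: 39.3
```

arm_command(
  targets=[
    [0, 0, 0, 0],
    [0, 0, 0, 0],
    [0, 0, 0, 0],
    [0, 0, 0, 0],
    [0, 0, 0, 0],
  ],
)

```text
t: 10.27
tcp_pos: [0.5122, -0.0916, 0.0316]
orientation: [0.0, 1.0, 0.0, -0.0]
force: [-0.1, 0.4, -0.9]
opening: 0.0178
grasp_force: 39.3
```

arm_command(
  targets=[
    [0, 0, 0, 0],
    [0, 0, 0, 0],
    [0, 0, 0, 0],
    [0, 0, 0, 0],
    [0, 0, 0, 0],
  ],
  jaw=0,
)

```text
t: 10.68
tcp_pos: [0.5123, -0.0916, 0.0319]
orientation: [0.0, 1.0, 0.0, 0.0]
force: [-0.5, 0.7, -0.2]
opening: 0.0764
grasp_force: 0.0
```

arm_command(
  targets=[
    [0, 0, -0.02, 0],
    [0, 0, -0.035, 0],
    [0, 0, -0.035, 0],
    [0, 0, -0.035, 0],
    [0, 0, -0.035, 0],
  ],
)

```text
t: 11.1
tcp_pos: [0.512, -0.0917, 0.1936]
orientation: [0.0, 1.0, 0.0, 0.0]
force: [0.5, -0.2, 0.3]
opening: 0.0855
grasp_force: 0.0
```

```bash
python3 look.py w6
python3 - <<'E'
from fit import *
P,im=L("w6"); rep("dischub",near(P,.512,-.09,.012,.024,.032)); rep("disc",near(P,.512,-.09,.035,.0105,.017));rep("stud",near(P,.512,-.09,.015,.04,.07))
rep("clamp top",near(P,.47,.044,.035,.0265,.034))
go(.520,.4046,yaw=np.deg2rad(33.5)); print(bot.sense()["opening"])
E
```

```text
[ 0.5146 -0.0925  0.2022]
dischub 172 rect [511.6 -90.9] [17.1 19.2] 4.6 circ [512.7 -90.8] 9.7 mean [510.3 -90.7  27.1]
disc 1804 rect [512.5 -90.3] [54.2 54.7] 88.5 circ [512.9 -90.8] 27.9 mean [511.3 -90.7  13.1]
stud 114 rect [511.9 -90.9] [7.7 8.2] 45.2 circ [512.2 -90.8] 4.3 mean [510.9 -90.7  57. ]
clamp top 483 rect [473.5  42.9] [49.3 44.6] 4.7 circ [474.8  45.7] 27.2 mean [471.3  44.1  28.8]
tool shift mm [ -5.3 497.1  -0.8] twist 0.986
0.085552824680806
```

The disc lies flat at the stud. Next is the rectifier.

arm_command(
  targets=[
    [-0.0006, 0.0413, 0, 0],
    [-0.0006, 0.0413, 0, 0],
    [-0.0006, 0.0413, 0, 0],
    [-0.0006, 0.0413, 0, 0],
    [-0.0006, 0.0413, 0, 0],
  ],
  jaw=0.4,
)

```text
t: 11.57
tcp_pos: [0.515, 0.1168, 0.1919]
orientation: [0.0, 1.0, 0.0, 0.0]
force: [1.1, -0.1, 0.4]
opening: 0.0513
grasp_force: 0.0
```

arm_command(
  targets=[
    [-0.0006, 0.0413, 0, 0],
    [-0.0006, 0.0413, 0, 0],
    [-0.0006, 0.0413, 0, 0],
    [-0.0006, 0.0413, 0, 0],
    [-0.0006, 0.0413, 0, 0],
  ],
)

```text
t: 11.98
tcp_pos: [0.518, 0.3236, 0.1917]
orientation: [-0.0, 1.0, 0.0, 0.0]
force: [0.4, -0.6, -0.1]
opening: 0.0514
grasp_force: 0.0
```

arm_command(
  targets=[
    [-0.0006, 0.0413, 0, 0],
    [-0.0006, 0.0413, 0, 0],
    [0, 0, 0.01, 0.123],
    [0, 0, 0.01, 0.123],
    [0, 0, 0.01, 0.123],
  ],
)

```text
t: 12.4
tcp_pos: [0.5192, 0.405, 0.1604]
orientation: [0.186, 0.983, -0.0, -0.0]
force: [0.3, -0.4, 0.7]
opening: 0.0514
grasp_force: 0.0
```

arm_command(
  targets=[
    [0, 0, 0.01, 0.123],
    [0, 0, 0.01, 0.123],
    [0, 0, 0.01, 0.123],
    [0, 0, 0.01, 0.123],
    [0, 0, 0.01, 0.123],
  ],
)

```text
t: 12.82
tcp_pos: [0.6075, 0.3128, 0.0978]
orientation: [0.364, 0.928, 0.032, -0.065]
force: [-0.4, -0.1, 0.0]
opening: 0.0513
grasp_force: 0.0
```

arm_command(
  targets=[
    [0, 0, 0, 0],
    [0, 0, 0, 0],
    [0, 0, 0, 0],
    [0, 0, 0, 0],
    [0, 0, 0, 0],
  ],
)

```text
t: 13.23
tcp_pos: [0.6061, 0.3147, 0.0994]
orientation: [0.362, 0.929, 0.032, -0.064]
force: [-1.1, 0.3, -0.4]
opening: 0.0514
grasp_force: 0.0
```

```bash
python3 look.py w7
python3 - <<'E'
from fit import *
P,im=L("w7"); rep("rect",near(P,.520,.404,.024,.0055,.014)); cv2.imwrite("pics/w7c.png",im)
go(.520,.4046,yaw=np.deg2rad(33.5)); s=bot.sense(); print(s["joints"],s["opening"])
E
```

```text
[0.6061 0.3147 0.0993]
rect 1607 rect [520.4 404.7] [28.5 28.8] 33.5 circ [520.5 404.2] 19.2 mean [520.9 404.2  10.2]
tool shift mm [122.9   7.8  17.9] twist 0.242
[ 0.69454776  0.32139407  0.18771375 -0.14551165 -1.44431757 -2.98979771] 0.05134002731734369
```

View pics/w7c.png

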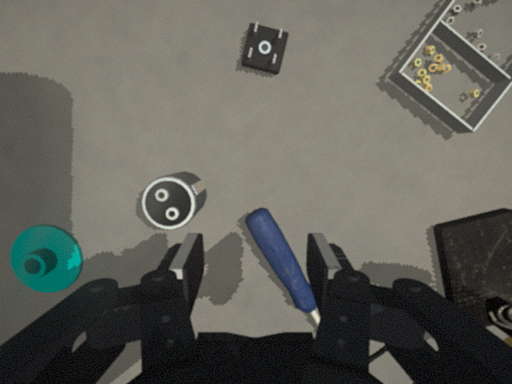

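The last joint ran into its range limit, so I turn back the other way and check that the tilt clears. The picture shows the rectifier at (265,48), the capacitor at (168,202) and the screwdriver at (283,260).

arm_command(
  targets=[
    [0, 0, 0, -0.1],
    [0, 0, 0, -0.1],
    [0, 0, 0, -0.1],
    [0, 0, 0, -0.1],
    [0, 0, 0, 0],
  ],
)

```text
t: 13.7
tcp_pos: [0.6061, 0.3143, 0.099]
orientation: [0.169, 0.983, 0.044, -0.057]
force: [-0.9, 0.5, -1.1]
opening: 0.0508
grasp_force: 0.0
```

Run:
```python
from h import *
go(.520,.4046,yaw=np.deg2rad(123.5)); s=bot.sense(); print(s["joints"],Ro.from_quat(s["orientation"]).as_matrix().round(3),s["tcp_pos"])
```

```text
tool shift mm [110.2  55.7  18. ] twist -0.929
[ 0.69402129  0.32166628  0.18756293 -0.14559271 -1.44437248 -2.58629264] [[-0.936  0.337 -0.097]
 [ 0.327  0.939  0.107]
 [ 0.127  0.068 -0.99 ]] [0.60612268 0.31431017 0.09901654]
```

The tilt of 0.144 rad sits entirely in joint 4. I can undo it by pushing gently against joint 6's other stop, first moving to a safe open spot.

arm_command(
  targets=[
    [0.0051, -0.0268, -0.0139, 0],
    [0.0051, -0.0268, -0.0139, 0],
    [0.0051, -0.0268, -0.0139, 0],
    [0.0051, -0.0268, -0.0139, 0],
    [0.0051, -0.0268, -0.0139, 0],
  ],
)

```text
t: 14.12
tcp_pos: [0.5427, 0.1883, 0.1625]
orientation: [0.173, 0.982, 0.044, -0.057]
force: [0.2, -0.0, 0.3]
opening: 0.0511
grasp_force: 0.0
```

arm_command(
  targets=[
    [0.0051, -0.0268, -0.0139, 0],
    [0.0051, -0.0268, -0.0139, 0],
    [0.0051, -0.0268, -0.0139, 0],
    [0, 0, 0, -0.12],
    [0, 0, 0, -0.12],
  ],
)

```text
t: 14.53
tcp_pos: [0.5059, 0.1136, 0.2017]
orientation: [0.052, 0.996, 0.052, -0.049]
force: [-0.0, 0.5, -0.6]
opening: 0.0512
grasp_force: 0.0
```

arm_command(
  targets=[
    [0, 0, 0, -0.12],
    [0, 0, 0, -0.12],
    [0, 0, 0, -0.12],
    [0, 0, 0, -0.12],
    [0, 0, 0, -0.12],
  ],
)

```text
t: 14.95
tcp_pos: [0.5058, 0.1146, 0.1998]
orientation: [-0.246, 0.967, 0.064, -0.034]
force: [-0.1, 0.8, -0.7]
opening: 0.0513
grasp_force: 0.0
```

arm_command(
  targets=[
    [0, 0, 0, -0.12],
    [0, 0, 0, -0.12],
    [0, 0, 0, -0.12],
    [0, 0, 0, -0.12],
    [0, 0, 0, -0.12],
  ],
)

```text
t: 15.37
tcp_pos: [0.5058, 0.1147, 0.1998]
orientation: [-0.521, 0.851, 0.071, -0.013]
force: [-0.3, -0.2, 0.5]
opening: 0.0514
grasp_force: 0.0
```

arm_command(
  targets=[
    [0, 0, 0, -0.12],
    [0, 0, 0, -0.12],
    [0, 0, 0, -0.12],
    [0, 0, 0, -0.12],
    [0, 0, 0, -0.12],
  ],
)

```text
t: 15.78
tcp_pos: [0.5058, 0.1146, 0.1998]
orientation: [0.749, -0.659, -0.072, -0.008]
force: [-0.3, 0.2, -0.4]
opening: 0.0512
grasp_force: 0.0
```

arm_command(
  targets=[
    [0, 0, 0, -0.12],
    [0, 0, 0, -0.12],
    [0, 0, 0, -0.12],
    [0, 0, 0, -0.12],
    [0, 0, 0, -0.12],
  ],
)

```text
t: 16.2
tcp_pos: [0.5058, 0.1146, 0.1998]
orientation: [0.91, -0.408, -0.066, -0.029]
force: [-0.1, -0.4, 0.3]
opening: 0.0512
grasp_force: 0.0
```

arm_command(
  targets=[
    [0, 0, 0, -0.12],
    [0, 0, 0, -0.12],
    [0, 0, 0, -0.12],
    [0, 0, 0, -0.12],
    [0, 0, 0, -0.12],
  ],
)

```text
t: 16.62
tcp_pos: [0.5058, 0.1146, 0.1998]
orientation: [0.99, -0.121, -0.055, -0.047]
force: [0.2, 0.2, -0.2]
opening: 0.0513
grasp_force: 0.0
```

arm_command(
  targets=[
    [0, 0, 0, -0.12],
    [0, 0, 0, -0.12],
    [0, 0, 0, -0.12],
    [0, 0, 0, -0.12],
    [0, 0, 0, -0.12],
  ],
)

```text
t: 17.03
tcp_pos: [0.5058, 0.1147, 0.1998]
orientation: [0.982, 0.177, -0.038, -0.061]
force: [-0.4, 0.1, 0.5]
opening: 0.0512
grasp_force: 0.0
```

arm_command(
  targets=[
    [0, 0, 0, -0.12],
    [0, 0, 0, -0.12],
    [0, 0, 0, -0.12],
    [0, 0, 0, -0.12],
    [0, 0, 0, -0.12],
  ],
)

```text
t: 17.45
tcp_pos: [0.5058, 0.1147, 0.1998]
orientation: [0.885, 0.459, -0.018, -0.07]
force: [-0.0, 0.3, -0.2]
opening: 0.0513
grasp_force: 0.0
```

Run:
```python
from h import *
s=bot.sense(); print(s["t"],s["joints"].round(3),Ro.from_quat(s["orientation"]).as_matrix().round(3),s["tcp_pos"])
```

```text
17.45 [ 0.511 -0.11  -0.095 -0.141 -1.618  2.012] [[ 0.578  0.81  -0.097]
 [ 0.815 -0.569  0.107]
 [ 0.031 -0.14  -0.99 ]] [0.50575457 0.11465461 0.19977828]
```

arm_command(
  targets=[
    [0, 0, 0, -0.12],
    [0, 0, 0, -0.12],
    [0, 0, 0, -0.12],
    [0, 0, 0, -0.12],
    [0, 0, 0, -0.12],
  ],
)

```text
t: 17.87
tcp_pos: [0.5058, 0.1147, 0.1998]
orientation: [0.71, 0.7, 0.003, -0.072]
force: [-0.7, -0.3, 0.3]
opening: 0.0508
grasp_force: 0.0
```

arm_command(
  targets=[
    [0, 0, 0, -0.12],
    [0, 0, 0, -0.12],
    [0, 0, 0, -0.12],
    [0, 0, 0, -0.12],
    [0, 0, 0, 0],
  ],
)

```text
t: 18.28
tcp_pos: [0.4908, 0.1373, 0.203]
orientation: [0.539, 0.84, 0.015, -0.059]
force: [0.5, -1.0, 0.6]
opening: 0.0513
grasp_force: 0.0
```

```bash
cat > st.py <<'E'
from h import *
s=bot.sense(); print(s["t"],s["joints"].round(4),Ro.from_quat(s["orientation"]).as_matrix().round(3),s["tcp_pos"])
E
python3 st.py
```

```text
18.2833 [ 0.5811 -0.1485 -0.1295 -0.1205 -1.6104  2.9869] [[-0.412  0.907 -0.083]
 [ 0.904  0.419  0.089]
 [ 0.116 -0.039 -0.993]] [0.49084452 0.13726413 0.20296866]
```

It works: the tilt is shrinking. I keep going.

arm_command(
  targets=[
    [0, 0, 0, -0.12],
    [0, 0, 0, -0.12],
    [0, 0, 0, -0.12],
    [0, 0, 0, -0.12],
    [0, 0, 0, 0],
  ],
)

```text
t: 18.7
tcp_pos: [0.4056, 0.2202, 0.2084]
orientation: [0.39, 0.921, 0.007, -0.007]
force: [1.0, -1.1, 0.8]
opening: 0.0513
grasp_force: 0.0
```

```bash
python3 st.py
```

```text
18.7 [ 0.9232 -0.343  -0.3121 -0.0173 -1.5912  2.9864] [[-0.695  0.719 -0.008]
 [ 0.719  0.695  0.019]
 [ 0.019  0.008 -1.   ]] [0.40556723 0.22016781 0.20840372]
```

arm_command(
  targets=[
    [0, 0, 0, -0.08],
    [0, 0, 0, 0],
    [0, 0, 0, 0],
    [0, 0, 0, 0],
    [0, 0, 0, 0],
  ],
)

```text
t: 19.12
tcp_pos: [0.3936, 0.2272, 0.2077]
orientation: [0.368, 0.93, 0.004, 0.001]
force: [0.6, 0.3, 0.1]
opening: 0.0511
grasp_force: 0.0
```

```bash
python3 st.py; python3 -c "
from h import *
go(.520,.4046,yaw=np.deg2rad(33.5));go(.520,.4046,yaw=np.deg2rad(123.5));go(.4,.22,yaw=np.deg2rad(90))"
```

```text
19.1167 [ 9.7010e-01 -3.6910e-01 -3.3860e-01 -8.0000e-04 -1.5922e+00  2.9888e+00] [[-0.729  0.684  0.004]
 [ 0.684  0.729  0.008]
 [ 0.002  0.009 -1.   ]] [0.3935724  0.22722805 0.20772149]
tool shift mm [ 29.1 215.9   2. ] twist 0.233
tool shift mm [ 29.1 215.9   2. ] twist -1.338
tool shift mm [-9.6 -0.9 -0. ] twist -0.753
```

The tool is vertical again (0.009 rad). I unwind by half a turn, which keeps joint 6 mid-range for the rest of the job, and go above the rectifier.

arm_command(
  targets=[
    [0, 0, 0, 0.1205],
    [0, 0, 0, 0.1205],
    [0, 0, 0, 0.1205],
    [0, 0, 0, 0.1205],
    [0, 0, 0, 0.1205],
  ],
)

```text
t: 19.53
tcp_pos: [0.3938, 0.2269, 0.2075]
orientation: [0.63, 0.777, 0.004, -0.001]
force: [0.3, -0.4, -1.0]
opening: 0.0513
grasp_force: 0.0
```

arm_command(
  targets=[
    [0, 0, 0, 0.1205],
    [0, 0, 0, 0.1205],
    [0, 0, 0, 0.1205],
    [0, 0, 0, 0.1205],
    [0, 0, 0, 0.1205],
  ],
)

```text
t: 19.95
tcp_pos: [0.3938, 0.2269, 0.2075]
orientation: [0.832, 0.555, 0.004, -0.002]
force: [0.1, -0.5, 0.7]
opening: 0.0517
grasp_force: 0.0
```

arm_command(
  targets=[
    [0, 0, 0, 0.1205],
    [0, 0, 0, 0.1205],
    [0, 0, 0, 0.1205],
    [0, 0, 0, 0.1205],
    [0, 0, 0, 0.1205],
  ],
)

```text
t: 20.37
tcp_pos: [0.3938, 0.2269, 0.2075]
orientation: [0.959, 0.283, 0.003, -0.003]
force: [-0.5, 0.8, 0.2]
opening: 0.0515
grasp_force: 0.0
```

arm_command(
  targets=[
    [0, 0, 0, 0.1205],
    [0, 0, 0, 0.1205],
    [0, 0, 0, 0.1205],
    [0, 0, 0, 0.1205],
    [0, 0, 0, 0.1205],
  ],
)

```text
t: 20.78
tcp_pos: [0.3938, 0.2269, 0.2075]
orientation: [1.0, -0.014, 0.002, -0.004]
force: [0.6, -0.0, -1.0]
opening: 0.0513
grasp_force: 0.0
```

arm_command(
  targets=[
    [0, 0, 0, 0.1205],
    [0, 0, 0, 0.1205],
    [0, 0, 0, 0.1205],
    [0, 0, 0, 0.1205],
    [0, 0, 0, 0.1205],
  ],
)

```text
t: 21.2
tcp_pos: [0.3938, 0.2269, 0.2075]
orientation: [0.951, -0.31, 0.001, -0.004]
force: [-0.2, 0.4, 0.6]
opening: 0.0508
grasp_force: 0.0
```

arm_command(
  targets=[
    [0, 0, 0, 0.1205],
    [0, 0, 0, 0.1205],
    [0, 0, 0, 0.1205],
    [-0.013, -0.0339, 0, 0],
    [-0.013, -0.0339, 0, 0],
  ],
)

```text
t: 21.62
tcp_pos: [0.4365, 0.2864, 0.2097]
orientation: [0.881, -0.474, 0.0, -0.006]
force: [-0.5, 0.1, 0.7]
opening: 0.0512
grasp_force: 0.0
```

arm_command(
  targets=[
    [-0.013, -0.0339, 0.01, 0],
    [-0.013, -0.0339, 0.02, 0],
    [-0.013, -0.0339, 0.02, 0],
    [-0.013, -0.0339, 0.02, 0],
    [0, 0, 0, 0],
  ],
)

```text
t: 22.03
tcp_pos: [0.5202, 0.4065, 0.1262]
orientation: [0.881, -0.473, -0.002, 0.004]
force: [-0.9, -0.8, -5.5]
opening: 0.0514
grasp_force: 0.0
```

```bash
python3 st.py; python3 look.py w8;python3 -c "
from fit import *
P,im=L('w8'); rep('rect',near(P,.520,.404,.024,.0055,.014))
go(.520,.4046,yaw=np.deg2rad(33.5))"
```

```text
22.0333 [ 0.9638  0.2221  0.074  -0.0033 -1.4311 -0.3785] [[ 0.552 -0.834 -0.007]
 [-0.834 -0.552 -0.005]
 [ 0.     0.009 -1.   ]] [0.52017271 0.40645268 0.12621737]
[0.5197 0.4051 0.13  ]
rect 1051 rect [520.7 404.9] [28.1 28. ] 34.5 circ [520.3 404.7] 19.4 mean [520.8 404.3  10.2]
tool shift mm [ 0.6  0.  -0. ] twist 0.0
```

arm_command(
  targets=[
    [0, 0, 0.03, 0],
    [0, 0, 0.03, 0],
    [0, 0, 0.02, 0],
    [0, 0, 0, 0],
    [0, 0, 0, 0],
  ],
)

```text
t: 22.5
tcp_pos: [0.5205, 0.4052, 0.0602]
orientation: [0.881, -0.473, 0.0, -0.004]
force: [0.8, -0.1, 1.6]
opening: 0.0512
grasp_force: 0.0
```

```bash
python3 look.py w9;python3 -c "
from fit import *
P,im=L('w9'); s=bot.sense(); T=Ro.from_quat(s['orientation']).as_matrix(); Q=(P.reshape(-1,3)-s['tcp_pos'])@T
print(s['tcp_pos'])
for a,b in((.02,.05),(-.05,-.02)):
  q=Q[(np.abs(Q[:,0])<.02)&(Q[:,1]>a)&(Q[:,1]<b)&(Q[:,2]>-.03)&(Q[:,2]<.025)]; print(len(q),np.percentile(q,[1,50,99],axis=0).round(4) if len(q) else 0)
cv2.imwrite('pics/w9c.png',cv2.resize(im[150:,100:420],None,fx=2,fy=2))
go(.5203,.4048,.016,yaw=np.deg2rad(33.7))"
```

```text
[0.5211 0.4061 0.0621]
[0.52111492 0.40613178 0.06208267]
1927 [[-0.0108  0.0262 -0.0293]
 [ 0.0065  0.0272 -0.0148]
 [ 0.0112  0.0396  0.0086]]
1933 [[-0.011  -0.038  -0.0293]
 [ 0.0065 -0.0256 -0.0146]
 [ 0.0112 -0.0246  0.0087]]
tool shift mm [ 0.8  1.9 46.1] twist -0.002
```

View pics/w9c.png

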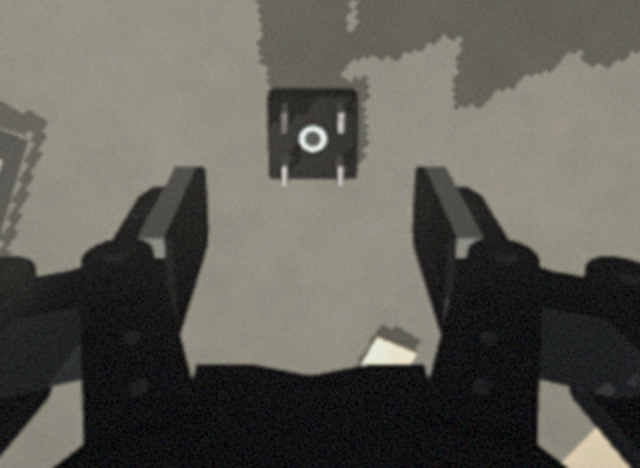

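The rectifier at (312,135) in the crop is square between the pads, and the fingertips are 8.7 mm ahead of the TCP. I lower and grip.

arm_command(
  targets=[
    [0, 0.001, 0.02, 0],
    [0, 0, 0.016, 0],
    [0, 0, 0.01, 0],
    [0, 0, 0, 0],
    [0, 0, 0, 0],
  ],
)

```text
t: 22.97
tcp_pos: [0.52, 0.4064, 0.0151]
orientation: [0.881, -0.472, 0.001, -0.005]
force: [-1.3, -0.8, 0.0]
opening: 0.0512
grasp_force: 0.0
```

arm_command(
  targets=[
    [0, 0, 0, 0],
    [0, 0, 0, 0],
    [0, 0, 0, 0],
    [0, 0, 0, 0],
    [0, 0, 0, 0],
  ],
  jaw=0.85,
)

```text
t: 23.38
tcp_pos: [0.5202, 0.4069, 0.0158]
orientation: [0.882, -0.472, 0.001, -0.006]
force: [0.2, -0.2, 6.2]
opening: 0.0271
grasp_force: 40.1
```

arm_command(
  targets=[
    [0, 0, 0, 0],
    [0, 0, -0.01, 0],
    [0, 0, -0.03, 0],
    [0, 0, -0.04, 0],
    [0, 0, -0.03, 0],
  ],
)

```text
t: 23.8
tcp_pos: [0.519, 0.405, 0.1265]
orientation: [0.882, -0.472, 0.001, -0.005]
force: [0.3, 0.5, 0.9]
opening: 0.0277
grasp_force: 39.6
```

```bash
python3 -c "
from h import *
bot.read_camera('wrist')
s=bot.sense();print(s['tcp_pos'],s['opening'],s['grasp_force'])
go(.4918,-.0234,yaw=np.deg2rad(17.4))"
```

```text
[0.52140495 0.406665   0.13466659] 0.027321826261825003 39.61185336112976
tool shift mm [341.5 263.   -6.7] twist 0.284
```

arm_command(
  targets=[
    [0.03105, 0.0239, 0, 0],
    [0.03105, 0.0239, 0, 0],
    [0.03105, 0.0239, 0, 0],
    [0.03105, 0.0239, 0, 0],
    [0.03105, 0.0239, 0, 0],
  ],
)

```text
t: 24.27
tcp_pos: [0.5047, 0.208, 0.122]
orientation: [0.882, -0.472, 0.0, -0.004]
force: [1.1, -0.9, -0.3]
opening: 0.0277
grasp_force: 39.7
```

arm_command(
  targets=[
    [0.03105, 0.0239, 0, 0],
    [0.03105, 0.0239, 0, 0],
    [0.03105, 0.0239, 0, 0],
    [0.03105, 0.0239, 0, 0],
    [0.03105, 0.0239, 0, 0],
  ],
)

```text
t: 24.68
tcp_pos: [0.4912, 0.0127, 0.1208]
orientation: [0.882, -0.472, 0.0, -0.005]
force: [0.5, -0.8, -0.5]
opening: 0.0274
grasp_force: 39.7
```

arm_command(
  targets=[
    [0.031, 0.0239, 0, 0],
    [0, 0, 0, 0.095],
    [0, 0, 0, 0.095],
    [0, 0, 0, 0.094],
    [0, 0, 0, 0],
  ],
)

```text
t: 25.1
tcp_pos: [0.4889, -0.0251, 0.1203]
orientation: [0.805, -0.594, -0.001, -0.005]
force: [0.3, 0.1, 0.4]
opening: 0.0276
grasp_force: 39.7
```

```bash
python3 st.py; python3 -c "
from h import *
bot.read_camera('wrist');bot.read_camera('wrist')
go(.4918,-.0234,.023,yaw=np.deg2rad(17.4))"
```

```text
25.1 [ 0.3573 -0.247  -0.4007 -0.006  -1.4101 -0.0573] [[ 0.295 -0.956  0.004]
 [-0.956 -0.295  0.008]
 [-0.006 -0.007 -1.   ]] [ 0.48894879 -0.02509478  0.12028388]
tool shift mm [ 0.2 -2.3 97.2] twist 0.002
```

arm_command(
  targets=[
    [0, -0.0023, 0.03, 0],
    [0, 0, 0.03, 0],
    [0, 0, 0.02, 0],
    [0, 0, 0.01, 0],
    [0, 0, 0.006, 0],
  ],
)

```text
t: 25.62
tcp_pos: [0.491, -0.0234, 0.0236]
orientation: [0.806, -0.591, -0.001, -0.003]
force: [-14.8, 4.0, 29.4]
opening: 0.0275
grasp_force: 42.9
```

arm_command(
  targets=[
    [0, 0, 0, 0],
    [0, 0, 0, 0],
    [0, 0, 0, 0],
    [0, 0, 0, 0],
    [0, 0, 0, 0],
  ],
)

```text
t: 26.03
tcp_pos: [0.4921, -0.0231, 0.0246]
orientation: [0.806, -0.592, -0.0, -0.005]
force: [0.7, 0.5, -1.2]
opening: 0.0276
grasp_force: 39.7
```

arm_command(
  targets=[
    [0, 0, 0, 0],
    [0, 0, 0, 0],
    [0, 0, 0, 0],
    [0, 0, 0, 0],
    [0, 0, 0, 0],
  ],
  jaw=0.42,
)

```text
t: 26.45
tcp_pos: [0.4918, -0.0233, 0.0241]
orientation: [0.806, -0.592, -0.0, -0.004]
force: [0.3, 0.1, -0.0]
opening: 0.0493
grasp_force: 0.0
```

arm_command(
  targets=[
    [0, 0, -0.02, 0],
    [0, 0, -0.03, 0],
    [0, 0, -0.04, 0],
    [0, 0, -0.04, 0],
    [0, 0, -0.03, 0],
  ],
)

```text
t: 26.87
tcp_pos: [0.4916, -0.0248, 0.1879]
orientation: [0.806, -0.592, 0.001, -0.005]
force: [0.3, 0.2, 1.0]
opening: 0.0495
grasp_force: 0.0
```

arm_command(
  targets=[
    [0, 0, 0, 0],
    [0, 0, 0, 0],
    [0, 0, 0, 0],
    [0, 0, 0, 0],
    [0, 0, 0, 0],
  ],
)

```text
t: 27.28
tcp_pos: [0.4905, -0.0246, 0.1826]
orientation: [0.806, -0.592, -0.001, -0.003]
force: [-0.0, -0.8, -0.2]
opening: 0.0497
grasp_force: 0.0
```

```bash
python3 look.py w10; python3 -c "
from fit import *
P,im=L('w10'); rep('rect',near(P,.492,-.023,.024,.014,.022));rep('stud',near(P,.512,-.09,.015,.04,.07))
rep('clamp',near(P,.470,.044,.024,.0265,.034))
go(.5554,.2882)"
```

```text
[ 0.4906 -0.0246  0.1828]
rect 769 rect [493.  -24.5] [27.8 28.4] 17.6 circ [492.6 -24.7] 19.3 mean [492.9 -25.2  18.2]
stud 95 rect [512.2 -90.3] [8.  7.7] 17.6 circ [512.5 -90.4] 4.3 mean [512.5 -90.3  61.6]
clamp 375 rect [471.3  43.1] [43.8 44.5] 18.6 circ [471.4  43.4] 22.8 mean [471.3  43.   28.9]
tool shift mm [-279.2 -155.2    2.4] twist 0
```

View pics/w10.png

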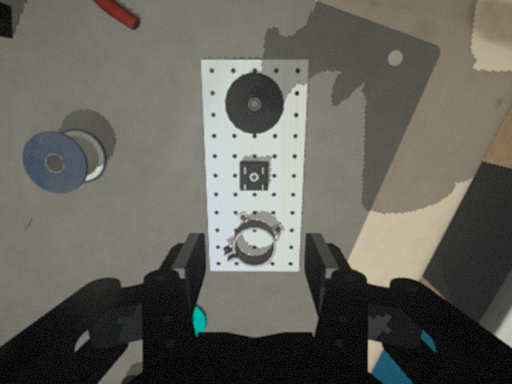

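The rectifier sits flat at (255,176), midway between the disc at (254,103) and the clamp at (252,243). The capacitor is next.

arm_command(
  targets=[
    [-0.0349, -0.0194, 0, 0],
    [-0.0349, -0.0194, 0, 0],
    [-0.0349, -0.0194, 0, 0],
    [-0.0349, -0.0194, 0, 0],
    [-0.0349, -0.0194, 0, 0],
  ],
)

```text
t: 27.75
tcp_pos: [0.5314, 0.1728, 0.1852]
orientation: [0.806, -0.592, -0.001, -0.004]
force: [0.9, -0.4, -0.0]
opening: 0.0493
grasp_force: 0.0
```

arm_command(
  targets=[
    [-0.0349, -0.0194, 0, 0],
    [-0.0349, -0.0194, 0, 0],
    [-0.0349, -0.0194, 0, 0],
    [0, 0, 0, 0],
    [0, 0, 0, 0],
  ],
)

```text
t: 28.17
tcp_pos: [0.5553, 0.2899, 0.1843]
orientation: [0.806, -0.591, -0.001, -0.003]
force: [0.3, -0.6, -0.0]
opening: 0.0497
grasp_force: 0.0
```

arm_command(
  targets=[
    [0, 0, 0, 0],
    [0, 0, 0, 0],
    [0, 0, 0, 0],
    [0, 0, 0, 0],
    [0, 0, 0, 0],
  ],
)

```text
t: 28.58
tcp_pos: [0.556, 0.2876, 0.1874]
orientation: [0.806, -0.593, -0.0, -0.005]
force: [0.7, -0.0, -1.1]
opening: 0.0497
grasp_force: 0.0
```

```bash
python3 look.py w11; python3 -c "
from fit import *
P,im=L('w11'); Q=near(P,.555,.288,.03,.046,.051);rep('cap',Q)
(c,r)=cv2.minEnclosingCircle((Q[:,:2]).astype(np.float32))
go(c[0],c[1],.038); go(.5556,.2882,.038)
# heights around fingers
for k in(1,-1):
  x,y=.5556+k*.956*.033,.2882+k*.295*.033; q=near(P,x,y,.018,-.1,.2); print(len(q),q[:,2].max() if len(q) else None)"
```

```text
[0.5559 0.2877 0.1873]
cap 924 rect [556.6 287.9] [33.  33.4] 16.6 circ [556.5 288.2] 17.2 mean [556.6 287.6  48.5]
tool shift mm [  0.7   0.5 149.3] twist 0
tool shift mm [  0.4   1.2 149.3] twist 0
1637 0.19998088865990332
1667 0.1999923058631931
```

View pics/w11.png

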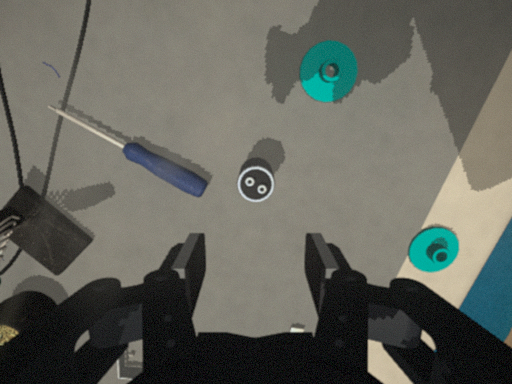

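The capacitor is at (256,183), and the screwdriver tip at (205,185) stays clear of the fingers.

arm_command(
  targets=[
    [0.0007, 0.0005, 0.03, 0],
    [0, 0, 0.035, 0],
    [0, 0, 0.035, 0],
    [0, 0, 0.03, 0],
    [0, 0, 0.012, 0],
  ],
)

```text
t: 29.05
tcp_pos: [0.5539, 0.2869, 0.0395]
orientation: [0.806, -0.593, -0.002, -0.001]
force: [-0.5, -1.0, -1.7]
opening: 0.0495
grasp_force: 0.0
```

arm_command(
  targets=[
    [0, 0, 0.0073, 0],
    [0, 0, 0, 0],
    [0, 0, 0, 0],
    [0, 0, 0, 0],
    [0, 0, 0, 0],
  ],
)

```text
t: 29.47
tcp_pos: [0.5572, 0.2894, 0.0399]
orientation: [0.806, -0.592, 0.0, -0.006]
force: [0.5, 0.1, 0.1]
opening: 0.0495
grasp_force: 0.0
```

arm_command(
  targets=[
    [0, 0, 0, 0],
    [0, 0, 0, 0],
    [0, 0, 0, 0],
    [0, 0, 0, 0],
    [0, 0, 0, 0],
  ],
  jaw=0.75,
)

```text
t: 29.88
tcp_pos: [0.557, 0.2891, 0.0391]
orientation: [0.806, -0.592, 0.0, -0.006]
force: [-0.4, 0.5, 6.6]
opening: 0.0336
grasp_force: 40.2
```

arm_command(
  targets=[
    [0, 0, 0, 0],
    [0, 0, 0, 0],
    [0, 0, -0.03, 0],
    [0, 0, -0.03, 0],
    [0, 0, -0.02, 0],
  ],
)

```text
t: 30.3
tcp_pos: [0.5563, 0.2881, 0.12]
orientation: [0.806, -0.592, 0.0, -0.005]
force: [0.8, -0.3, 1.7]
opening: 0.0334
grasp_force: 40.1
```

arm_command(
  targets=[
    [0, 0, 0, 0],
    [0, 0, 0, 0],
    [0, 0, 0, 0],
    [0, 0, 0, 0],
    [0, 0, 0, 0],
  ],
)

```text
t: 30.72
tcp_pos: [0.5553, 0.2876, 0.1158]
orientation: [0.806, -0.592, -0.001, -0.003]
force: [-0.6, -0.3, -0.0]
opening: 0.0333
grasp_force: 40.1
```

```bash
python3 -c "
from h import *
s=bot.sense();print(s['tcp_pos'],s['opening'],s['grasp_force'])
go(.4712,.0433)"
```

```text
[0.55532602 0.28757981 0.1158312 ] 0.033271749994297134 40.08979082107544
tool shift mm [208.  153.2  -1.7] twist 0
```

arm_command(
  targets=[
    [0.0296, 0.0219, 0, 0],
    [0.0296, 0.0219, 0, 0],
    [0.0296, 0.0219, 0, 0],
    [0.0296, 0.0219, 0, 0],
    [0.0296, 0.0219, 0, 0],
  ],
)

```text
t: 31.13
tcp_pos: [0.4944, 0.1125, 0.1149]
orientation: [0.806, -0.592, -0.001, -0.004]
force: [0.4, 0.0, -0.3]
opening: 0.0333
grasp_force: 40.1
```

arm_command(
  targets=[
    [0.0296, 0.0219, 0, 0],
    [0.0296, 0.0219, 0, 0],
    [0, 0, 0, 0],
    [0, 0, 0, 0],
    [0, 0, 0, 0],
  ],
)

```text
t: 31.55
tcp_pos: [0.4714, 0.0444, 0.115]
orientation: [0.806, -0.592, -0.001, -0.004]
force: [-0.5, 0.9, -0.1]
opening: 0.0336
grasp_force: 40.2
```

arm_command(
  targets=[
    [0, 0, 0, 0],
    [0, 0, 0, 0],
    [0, 0, 0, 0],
    [0, 0, 0, 0],
    [0, 0, 0, 0],
  ],
)

```text
t: 31.97
tcp_pos: [0.4715, 0.0449, 0.1151]
orientation: [0.806, -0.592, -0.001, -0.004]
force: [-0.6, -0.4, -0.1]
opening: 0.0334
grasp_force: 40.2
```

```bash
python3 look.py w12; python3 -c "
from fit import *
P,im=L('w12'); s=bot.sense(); z=s['tcp_pos'][2]; print(s['tcp_pos'])
Q=near(P,s['tcp_pos'][0],s['tcp_pos'][1],.0185,z+.004,z+.0125);rep('captop',Q)
R=Ro.from_quat(s['orientation']).as_matrix()
q=(Q-s['tcp_pos'])@R; rep('tool',q)
cv2.imwrite('pics/w12c.png',cv2.resize(im[150:,100:420],None,fx=2,fy=2))
go(.4712,.0433,.047)"
```

```text
[0.4715 0.0448 0.1151]
[0.47147051 0.04476777 0.11512023]
captop 4091 rect [471.7  43.9] [33.9 34.8] 17.4 circ [471.4  44.9] 18.5 mean [472.3  41.9 124.2]
tool 4091 rect [ 0.8 -0. ] [33.9 34.8] 89.9 circ [-0.1 -0. ] 18.5 mean [ 2.9  0.  -9.1]
tool shift mm [ 1.7  1.1 68.1] twist 0
```

View pics/w12c.png

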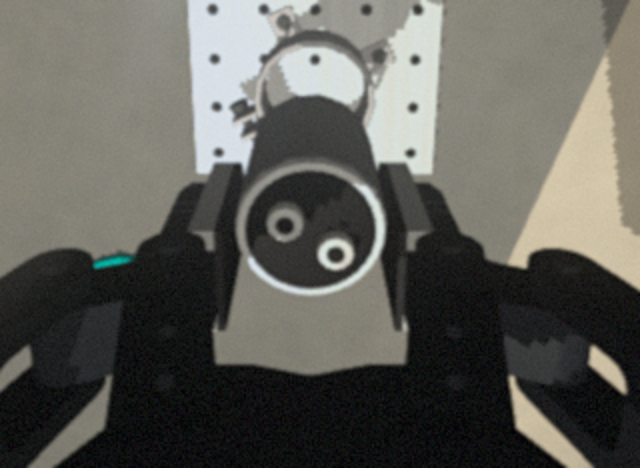

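The capacitor is held upright, with its top at (312,228), and the clamp is just beyond it at (315,90). Now I insert it.

arm_command(
  targets=[
    [0.001, 0.001, 0.01, 0],
    [0, 0, 0.012, 0],
    [0, 0, 0.01, 0],
    [0, 0, 0.008, 0],
    [0, 0, 0.003, 0],
  ],
)

```text
t: 32.43
tcp_pos: [0.4699, 0.0432, 0.0698]
orientation: [0.806, -0.592, -0.001, -0.003]
force: [0.8, 1.0, -1.0]
opening: 0.0335
grasp_force: 40.2
```

arm_command(
  targets=[
    [0, 0, 0.003, 0],
    [0, 0, 0.003, 0],
    [0, 0, 0.003, 0],
    [0, 0, 0, 0],
    [0, 0, 0, 0],
  ],
)

```text
t: 32.85
tcp_pos: [0.4711, 0.0436, 0.0634]
orientation: [0.806, -0.592, -0.0, -0.004]
force: [-0.0, 0.7, 0.0]
opening: 0.0335
grasp_force: 40.2
```

Inside the ring with no contact force. I continue down.

arm_command(
  targets=[
    [0, 0, 0.003, 0],
    [0, 0, 0.003, 0],
    [0, 0, 0.003, 0],
    [0, 0, 0.003, 0],
    [0, 0, 0.002, 0],
  ],
)

```text
t: 33.27
tcp_pos: [0.4709, 0.0437, 0.0487]
orientation: [0.806, -0.592, -0.001, -0.004]
force: [-0.4, 0.7, -0.7]
opening: 0.0335
grasp_force: 40.2
```

arm_command(
  targets=[
    [0, 0, 0.001, 0],
    [0, 0, 0.0005, 0],
    [0, 0, 0, 0],
    [0, 0, 0, 0],
    [0, 0, 0, 0],
  ],
)

```text
t: 33.68
tcp_pos: [0.4712, 0.0438, 0.0479]
orientation: [0.806, -0.592, -0.0, -0.005]
force: [-0.3, -0.4, -0.9]
opening: 0.0336
grasp_force: 40.2
```

arm_command(
  targets=[
    [0, 0, 0, 0],
    [0, 0, 0, 0],
    [0, 0, 0, 0],
    [0, 0, 0, 0],
    [0, 0, 0, 0],
  ],
  jaw=0.42,
)

```text
t: 34.1
tcp_pos: [0.4712, 0.0438, 0.0479]
orientation: [0.806, -0.592, -0.0, -0.005]
force: [0.7, 0.4, 0.5]
opening: 0.0496
grasp_force: 0.0
```

arm_command(
  targets=[
    [0, 0, -0.02, 0],
    [0, 0, -0.03, 0],
    [0, 0, -0.04, 0],
    [0, 0, -0.04, 0],
    [0, 0, -0.03, 0],
  ],
)

```text
t: 34.52
tcp_pos: [0.4708, 0.0423, 0.2115]
orientation: [0.806, -0.592, 0.001, -0.006]
force: [0.5, 0.6, 0.7]
opening: 0.0494
grasp_force: 0.0
```

arm_command(
  targets=[
    [0, 0, 0, 0],
    [0, 0, 0, 0],
    [0, 0, 0, 0],
    [0, 0, 0, 0],
    [0, 0, 0, 0],
  ],
  jaw=0,
)

```text
t: 34.93
tcp_pos: [0.4699, 0.0424, 0.2064]
orientation: [0.806, -0.592, -0.001, -0.003]
force: [0.2, 0.5, 0.2]
opening: 0.0854
grasp_force: 0.0
```

```bash
python3 look.py w13; python3 -c "
from fit import *
P,im=L('w13'); rep('cap',near(P,.4712,.0435,.02,.052,.0595)); rep('captop z',near(P,.4712,.0435,.012,.04,.08))
rep('clamp',near(P,.4712,.0435,.024,.0265,.034))
go(.485,-.392)"
```

```text
[0.47   0.0424 0.2065]
cap 924 rect [471.4  43.5] [33.4 34.2] 16.3 circ [471.3  43.3] 17.4 mean [471.7  42.3  56.4]
captop z 495 rect [471.4  43.3] [23.6 23.2] 15.3 circ [471.2  43.5] 12.0 mean [471.2  43.2  57.5]
clamp 254 rect [472.9  39.5] [44.5 35.9] 16.6 circ [471.8  43.8] 23.3 mean [474.3  34.7  29.2]
tool shift mm [419.1 115.4  -2.9] twist 0
```

The capacitor is seated (top at 56.5 mm against 57 expected). On to the transformer.

arm_command(
  targets=[
    [0.0381, 0.0105, 0, 0],
    [0.0381, 0.0105, 0, 0],
    [0.0381, 0.0105, 0, 0],
    [0.0381, 0.0105, 0, 0],
    [0.0381, 0.0105, 0, 0],
  ],
)

```text
t: 35.4
tcp_pos: [0.4767, -0.1567, 0.2058]
orientation: [0.806, -0.592, -0.001, -0.004]
force: [1.0, 0.0, -0.2]
opening: 0.0852
grasp_force: 0.0
```

arm_command(
  targets=[
    [0.0381, 0.0105, 0, 0],
    [0.0381, 0.0105, 0, 0],
    [0.0381, 0.0105, 0, 0],
    [0.0381, 0.0105, 0, 0],
    [0.0381, 0.0105, 0, 0],
  ],
)

```text
t: 35.82
tcp_pos: [0.4834, -0.3545, 0.2039]
orientation: [0.806, -0.592, -0.001, -0.004]
force: [1.0, -0.1, 0.3]
opening: 0.0853
grasp_force: 0.0
```

arm_command(
  targets=[
    [0.0381, 0.0105, 0, 0],
    [0, 0, 0, 0],
    [0, 0, 0, 0],
    [0, 0, 0, 0],
    [0, 0, 0, 0],
  ],
)

```text
t: 36.23
tcp_pos: [0.4854, -0.3911, 0.2045]
orientation: [0.806, -0.592, -0.0, -0.004]
force: [-0.1, 0.6, 0.5]
opening: 0.0852
grasp_force: 0.0
```

arm_command(
  targets=[
    [0, 0, 0, 0],
    [0, 0, 0, 0],
    [0, 0, 0, 0],
    [0, 0, 0, 0],
    [0, 0, 0, 0],
  ],
)

```text
t: 36.65
tcp_pos: [0.4855, -0.3916, 0.2047]
orientation: [0.806, -0.592, -0.0, -0.005]
force: [-0.5, -0.9, 0.8]
opening: 0.0852
grasp_force: 0.0
```

```bash
python3 look.py w14; python3 -c "
from fit import *
P,im=L('w14'); rep('trafo',near(P,.485,-.392,.04,.018,.034)); rep('brown',near(P,.571,-.404,.035,.0015,.02))
go(.485,-.392,.024)"
```

```text
[ 0.4854 -0.3917  0.2046]
trafo 2095 rect [ 485.3 -392.1] [59.5 58.7] 88.4 circ [ 485.3 -391.9] 30.2 mean [ 485.5 -393.3   25. ]
brown 507 rect [ 570.5 -404.1] [45.8 43.1] 28.4 circ [ 570.7 -403.5] 23.3 mean [ 570.1 -404.     9.1]
tool shift mm [  1.3   1.7 180.6] twist 0
```

View pics/w14.png

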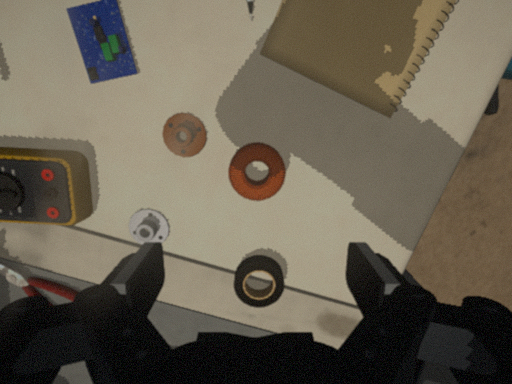

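The transformer is at (257,171), centred between the fingers, and the brown look-alike at (185,134) is clear of the left finger.

arm_command(
  targets=[
    [0, 0, 0.035, 0],
    [0, 0, 0.04, 0],
    [0, 0, 0.04, 0],
    [0, 0, 0.035, 0],
    [0, 0, 0.02, 0],
  ],
)

```text
t: 37.12
tcp_pos: [0.4839, -0.3892, 0.0292]
orientation: [0.806, -0.592, -0.003, -0.004]
force: [-0.3, -0.8, 0.3]
opening: 0.0853
grasp_force: 0.0
```

arm_command(
  targets=[
    [0, 0, 0.012, 0],
    [0, 0, 0.007, 0],
    [0, 0, 0, 0],
    [0, 0, 0, 0],
    [0, 0, 0, 0],
  ],
)

```text
t: 37.53
tcp_pos: [0.4873, -0.3911, 0.0177]
orientation: [0.806, -0.592, 0.001, -0.005]
force: [0.3, -0.3, 0.5]
opening: 0.0858
grasp_force: 0.0
```

arm_command(
  targets=[
    [0, 0, 0, 0],
    [0, 0, 0, 0],
    [0, 0, 0, 0],
    [0, 0, 0, 0],
    [0, 0, 0, 0],
  ],
  jaw=0.5,
  grip_force=50,
)

```text
t: 37.95
tcp_pos: [0.4868, -0.3909, 0.017]
orientation: [0.806, -0.592, 0.001, -0.004]
force: [-1.2, 0.1, 5.6]
opening: 0.0574
grasp_force: 55.9
```

arm_command(
  targets=[
    [0, 0, 0, 0],
    [0, 0, -0.02, 0],
    [0, 0, -0.03, 0],
    [0, 0, -0.03, 0],
    [0, 0, -0.02, 0],
  ],
)

```text
t: 38.37
tcp_pos: [0.4859, -0.3914, 0.1176]
orientation: [0.806, -0.592, 0.0, -0.004]
force: [1.5, -0.6, -2.1]
opening: 0.0576
grasp_force: 55.0
```

arm_command(
  targets=[
    [0, 0, 0, 0],
    [0, 0, 0, 0],
    [0, 0, 0, 0],
    [0, 0, 0, 0],
    [0, 0, 0, 0],
  ],
)

```text
t: 38.78
tcp_pos: [0.4849, -0.3907, 0.1133]
orientation: [0.806, -0.592, -0.002, -0.004]
force: [-0.8, -0.2, -2.4]
opening: 0.0573
grasp_force: 55.0
```

```bash
python3 look.py w15; python3 -c "
from fit import *
P,im=L('w15'); s=bot.sense(); p=s['tcp_pos']; print(p)
R=Ro.from_quat(s['orientation']).as_matrix()
Q=near(P,p[0],p[1],.045,p[2]-.01,p[2]+.02); q=(Q-p)@R; q=q[(np.abs(q[:,1])<.0285)&(q[:,2]<-.008)&(q[:,2]>-.018)]; rep('tool',q)
go(.5123,-.0905)"
```

```text
[ 0.4851 -0.3909  0.1137]
[ 0.48510247 -0.39089265  0.11371943]
tool 4381 rect [1.2 0. ] [57.  54.9] 90.0 circ [-0.1 -0.5] 30.4 mean [ 3.6  1.3 -8.7]
tool shift mm [-278.6 -115.6    2.8] twist 0
```

arm_command(
  targets=[
    [-0.0349, -0.0145, 0, 0],
    [-0.0349, -0.0145, 0, 0],
    [-0.0349, -0.0145, 0, 0],
    [-0.0349, -0.0145, 0, 0],
    [-0.0349, -0.0145, 0, 0],
  ],
)

```text
t: 39.25
tcp_pos: [0.5024, -0.2014, 0.1164]
orientation: [0.806, -0.592, -0.001, -0.004]
force: [1.5, 0.9, -2.1]
opening: 0.0571
grasp_force: 55.0
```

arm_command(
  targets=[
    [-0.0349, -0.0145, 0, 0],
    [-0.0349, -0.0145, 0, 0],
    [-0.0349, -0.0145, 0, 0],
    [0, 0, 0, 0],
    [0, 0, 0, 0],
  ],
)

```text
t: 39.67
tcp_pos: [0.5131, -0.0882, 0.1176]
orientation: [0.807, -0.591, -0.001, -0.004]
force: [-1.3, -0.3, -3.0]
opening: 0.0572
grasp_force: 55.0
```

arm_command(
  targets=[
    [0, 0, 0, 0],
    [0, 0, 0, 0],
    [0, 0, 0, 0],
    [0, 0, 0, 0],
    [0, 0, 0, 0],
  ],
)

```text
t: 40.08
tcp_pos: [0.5129, -0.091, 0.1178]
orientation: [0.805, -0.593, -0.001, -0.004]
force: [0.3, -0.0, -3.2]
opening: 0.0573
grasp_force: 55.0
```

```bash
python3 look.py w16; python3 -c "
from fit import *
P,im=L('w16'); s=bot.sense(); p=s['tcp_pos']; print(p)
R=Ro.from_quat(s['orientation']).as_matrix()
Q=near(P,p[0],p[1],.045,p[2]-.01,p[2]+.02); q=(Q-p)@R; q=q[(np.abs(q[:,1])<.02)&(q[:,2]<-.0085)&(q[:,2]>-.018)]; print((np.percentile(q,[0.5,99.5],axis=0)*1000).round(1))
c=(np.abs(q[:,1])<.004); print(np.sort(q[c,0])[[0,-1]], np.histogram(q[c,0],24,(-.036,.036))[0])
go(.5123,-.0905)
cv2.imwrite('pics/w16c.png',cv2.resize(im[100:,100:420],None,fx=2,fy=2))"
```

```text
[ 0.5129 -0.0908  0.1178]
[ 0.51293172 -0.09081246  0.11781072]
[[-24.5 -19.7 -10.2]
 [ 28.6  19.8  -8.5]]
[-0.02531184  0.03029305] [ 0  0  0 19 40 37 46 31  0  0  0  0  0  0  0  0  0 30 81 78 72 40  1  0]
tool shift mm [-0.5  0.5 -0. ] twist 0
```

View pics/w16c.png

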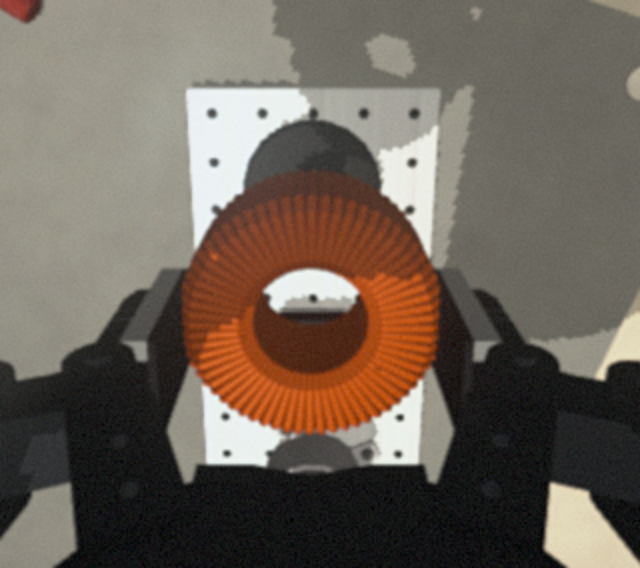

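The transformer is level, with its bore at (312,310) over the stud area and the pads gripping it symmetrically. I lower it with force checks.

arm_command(
  targets=[
    [-0.0013, 0.0, 0.015, 0],
    [0, 0, 0.015, 0],
    [0, 0, 0.01, 0],
    [0, 0, 0.006, 0],
    [0, 0, 0.006, 0],
  ],
)

```text
t: 40.55
tcp_pos: [0.5128, -0.0888, 0.0655]
orientation: [0.806, -0.592, -0.0, -0.004]
force: [-0.6, -0.1, -2.5]
opening: 0.0572
grasp_force: 55.0
```

arm_command(
  targets=[
    [0, 0, 0.006, 0],
    [0, 0, 0.006, 0],
    [0, 0, 0.003, 0],
    [0, 0, 0, 0],
    [0, 0, 0, 0],
  ],
)

```text
t: 40.97
tcp_pos: [0.5131, -0.0884, 0.0511]
orientation: [0.806, -0.592, -0.0, -0.004]
force: [-0.3, 0.5, -2.1]
opening: 0.0573
grasp_force: 55.0
```

```bash
python3 -c "
from h import *
s=bot.sense();print(s['tcp_pos'],s['force'],s['opening'])"
```

```text
[ 0.51305636 -0.08842341  0.05108561] [-0.29797814  0.51974259 -2.14972433] 0.057299299517404624
```

arm_command(
  targets=[
    [0.0007, 0.0012, 0.002, 0],
    [0, 0, 0.002, 0],
    [0, 0, 0.003, 0],
    [0, 0, 0.003, 0],
    [0, 0, 0, 0],
  ],
)

```text
t: 41.38
tcp_pos: [0.5116, -0.0893, 0.04]
orientation: [0.806, -0.592, -0.001, -0.004]
force: [-0.1, -0.6, -2.4]
opening: 0.0573
grasp_force: 55.0
```

arm_command(
  targets=[
    [0, 0, 0.003, 0],
    [0, 0, 0.003, 0],
    [0, 0, 0.003, 0],
    [0, 0, 0, 0],
    [0, 0, 0, 0],
  ],
)

```text
t: 41.8
tcp_pos: [0.5124, -0.0893, 0.0325]
orientation: [0.806, -0.592, -0.0, -0.005]
force: [-1.5, -0.0, 2.6]
opening: 0.0572
grasp_force: 55.5
```

Over the hub, and contact has started at the expected height (about 31–32 mm). I release and retreat.

arm_command(
  targets=[
    [0, 0, 0.0005, 0],
    [0, 0, 0, 0],
    [0, 0, 0, 0],
    [0, 0, 0, 0],
    [0, 0, 0, 0],
  ],
  jaw=0,
)

```text
t: 42.22
tcp_pos: [0.5122, -0.0893, 0.0314]
orientation: [0.806, -0.592, -0.0, -0.004]
force: [0.1, -0.7, 0.1]
opening: 0.0855
grasp_force: 0.0
```

arm_command(
  targets=[
    [0, 0, 0, 0],
    [0, 0, -0.02, 0],
    [0, 0, -0.04, 0],
    [0, 0, -0.04, 0],
    [0, 0, -0.04, 0],
  ],
)

```text
t: 42.63
tcp_pos: [0.511, -0.0905, 0.1729]
orientation: [0.806, -0.592, -0.001, -0.004]
force: [1.0, -0.6, 0.3]
opening: 0.0858
grasp_force: 0.0
```

arm_command(
  targets=[
    [0, 0, -0.03, 0],
    [0, 0, 0, 0],
    [0, 0, 0, 0],
    [0, 0, 0, 0],
    [0, 0, 0, 0],
  ],
)

```text
t: 43.05
tcp_pos: [0.5108, -0.0905, 0.1997]
orientation: [0.806, -0.592, -0.002, -0.004]
force: [0.0, 0.1, -0.0]
opening: 0.0856
grasp_force: 0.0
```

```bash
python3 look.py w17; python3 -c "
from fit import *
P,im=L('w17'); Q=near(P,.512,-.09,.04,.032,.046); rep('trafo',Q);rep('stud',near(P,.512,-.09,.012,.05,.07))
A=np.c_[Q[:,:2]-Q[:,:2].mean(0),np.ones(len(Q))]; print(np.linalg.lstsq(A,Q[:,2],rcond=None)[0])
rep('rect',near(P,.492,-.023,.024,.014,.022)); rep('cap',near(P,.4712,.0435,.02,.052,.0595))
go(.5848,-.287)"
```

```text
[ 0.5108 -0.0905  0.1997]
trafo 2409 rect [513.1 -90.2] [59.7 59.1] 67.8 circ [512.8 -90. ] 30.1 mean [513.2 -91.4  40.4]
stud 85 rect [512.6 -90.8] [7.9 7.8] 69.6 circ [512.7 -90.7] 4.3 mean [512.9 -91.5  60.1]
[-0.00191925  0.00803212  0.04043067]
rect 594 rect [492.5 -25. ] [27.8 28. ] 17.4 circ [492.5 -24.9] 19.2 mean [492.7 -25.9  18.3]
cap 699 rect [471.6  42.6] [33.8 33.4] 19.1 circ [471.5  42.9] 17.4 mean [472.2  40.7  56.4]
tool shift mm [209.6 -12.   -1.4] twist 0
```

View pics/w17.png

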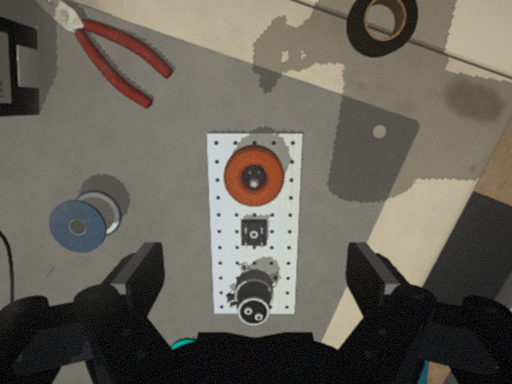

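The transformer is level and within 1 mm of the stud (254,178). The rectifier (254,232) and capacitor (252,308) are undisturbed. The flange is next.

arm_command(
  targets=[
    [0.0349, -0.002, 0, 0],
    [0.0349, -0.002, 0, 0],
    [0.0349, -0.002, 0, 0],
    [0.0349, -0.002, 0, 0],
    [0.0349, -0.002, 0, 0],
  ],
  jaw=0.45,
)

```text
t: 43.52
tcp_pos: [0.573, -0.2557, 0.1989]
orientation: [0.806, -0.592, -0.001, -0.004]
force: [0.5, 0.6, 0.1]
opening: 0.0473
grasp_force: 0.0
```

arm_command(
  targets=[
    [0.0349, -0.002, 0.02, 0],
    [0, 0, 0.03, 0],
    [0, 0, 0.03, 0],
    [0, 0, 0, 0],
    [0, 0, 0, 0],
  ],
)

```text
t: 43.93
tcp_pos: [0.5842, -0.2861, 0.1177]
orientation: [0.806, -0.592, -0.003, -0.003]
force: [0.4, -0.2, 0.8]
opening: 0.0467
grasp_force: 0.0
```

arm_command(
  targets=[
    [0, 0, 0, 0],
    [0, 0, 0, 0],
    [0, 0, 0, 0],
    [0, 0, 0, 0],
    [0, 0, 0, 0],
  ],
)

```text
t: 44.35
tcp_pos: [0.5861, -0.2861, 0.1215]
orientation: [0.806, -0.592, 0.0, -0.005]
force: [-0.3, 0.4, 0.8]
opening: 0.0468
grasp_force: 0.0
```

```bash
python3 look.py w18; python3 -c "
from fit import *
P,im=L('w18'); rep('hub',near(P,.585,-.287,.02,.012,.02)); rep('fl',near(P,.585,-.287,.03,.0012,.006))
q=near(P,.585,-.287,.03,.0012,.02);rep('all',q)
print(im[np.isfinite(P[...,2])&(np.hypot(P[...,0]-.585,P[...,1]+.287)<.02)].mean(0))
go(.5848,-.287,.017)"
```

```text
[ 0.586  -0.2861  0.1211]
hub 407 rect [ 585.7 -286.7] [20.3 20.9] 16.9 circ [ 585.4 -286.5] 10.9 mean [ 585.7 -286.8   14.4]
fl 496 rect [ 585.7 -286.1] [44.9 46.1] 68.6 circ [ 585.8 -286.4] 23.4 mean [ 586.2 -286.8    1.8]
all 969 rect [ 585.7 -286.1] [44.9 46.1] 68.6 circ [ 585.8 -286.4] 23.4 mean [ 586.  -287.     7.6]
[37.29447674 38.61511628 39.00625   ]
tool shift mm [  1.1   2.2 104.1] twist 0
```

arm_command(
  targets=[
    [0.0004, 0.0, 0.03, 0],
    [0, 0, 0.03, 0],
    [0, 0, 0.02, 0],
    [0, 0, 0.012, 0],
    [0, 0, 0.006, 0],
  ],
)

```text
t: 44.82
tcp_pos: [0.5853, -0.2856, 0.0202]
orientation: [0.806, -0.592, -0.002, -0.004]
force: [0.3, 0.6, -1.6]
opening: 0.047
grasp_force: 0.0
```

arm_command(
  targets=[
    [0, 0, 0.005, 0],
    [0, 0, 0, 0],
    [0, 0, 0, 0],
    [0, 0, 0, 0],
    [0, 0, 0, 0],
  ],
)

```text
t: 45.23
tcp_pos: [0.5869, -0.286, 0.0186]
orientation: [0.806, -0.592, 0.0, -0.005]
force: [-0.8, 0.4, 0.2]
opening: 0.0471
grasp_force: 0.0
```

arm_command(
  targets=[
    [0, 0, 0, 0],
    [0, 0, 0, 0],
    [0, 0, 0, 0],
    [0, 0, 0, 0],
    [0, 0, 0, 0],
  ],
  jaw=0.9,
  grip_force=40,
)

```text
t: 45.65
tcp_pos: [0.5867, -0.2859, 0.018]
orientation: [0.806, -0.592, 0.0, -0.005]
force: [-0.1, 0.3, 3.1]
opening: 0.0194
grasp_force: 39.5
```

arm_command(
  targets=[
    [0, 0, 0, 0],
    [0, 0, 0, 0],
    [0, 0, 0, 0],
    [0, 0, 0, 0],
    [0, 0, 0, 0],
  ],
)

```text
t: 46.07
tcp_pos: [0.5866, -0.2859, 0.0179]
orientation: [0.806, -0.592, 0.0, -0.005]
force: [1.2, 1.0, 4.7]
opening: 0.0194
grasp_force: 39.7
```

arm_command(
  targets=[
    [0, 0, -0.02, 0],
    [0, 0, -0.03, 0],
    [0, 0, -0.03, 0],
    [0, 0, -0.03, 0],
    [0, 0, -0.02, 0],
  ],
)

```text
t: 46.48
tcp_pos: [0.5859, -0.287, 0.1496]
orientation: [0.806, -0.592, 0.0, -0.005]
force: [-0.2, 0.3, -0.6]
opening: 0.0196
grasp_force: 39.3
```

arm_command(
  targets=[
    [0, 0, 0, 0],
    [0, 0, 0, 0],
    [0, 0, 0, 0],
    [0, 0, 0, 0],
    [0, 0, 0, 0],
  ],
)

```text
t: 46.9
tcp_pos: [0.585, -0.2866, 0.1452]
orientation: [0.806, -0.592, -0.002, -0.004]
force: [0.0, -0.1, -0.5]
opening: 0.0193
grasp_force: 39.3
```

```bash
python3 look.py w19; python3 -c "
from fit import *
P,im=L('w19'); s=bot.sense(); p=s['tcp_pos']; print(p)
R=Ro.from_quat(s['orientation']).as_matrix()
Q=near(P,p[0],p[1],.045,p[2]-.03,p[2]+.003); q=(Q-p)@R; q=q[(np.abs(q[:,1])<.03)&(q[:,2]>.012)&(q[:,2]<.022)]; rep('disc tool',q)
q=(Q-p)@R; q=q[(np.abs(q[:,1])<.009)&(q[:,2]>-.004)&(q[:,2]<.005)]; rep('hub tool',q)
cv2.imwrite('pics/w19c.png',cv2.resize(im[150:,100:420],None,fx=2,fy=2))
go(.5126,-.0907)"
```

```text
[ 0.5851 -0.2866  0.1456]
[ 0.58514869 -0.2866458   0.14563618]
disc tool 2911 rect [1.4 1.8] [43.6 47.4] 59.8 circ [0.5 0.2] 24.0 mean [ 8.2  0.2 17.5]
hub tool 881 rect [0.7 0.1] [21.7 17.8] 0.9 circ [ 0.7 -0.1] 10.9 mean [ 1.  -0.   3.8]
tool shift mm [-208.7   10.7    1.5] twist 0
```

View pics/w19c.png

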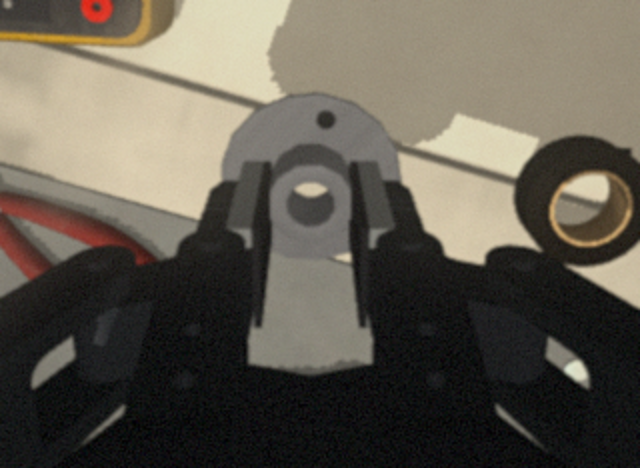

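The steel flange is held level by its hub at (310,205). I carry it to the stud.

arm_command(
  targets=[
    [-0.0349, 0.0018, 0, 0],
    [-0.0349, 0.0018, 0, 0],
    [-0.0349, 0.0018, 0, 0],
    [-0.0349, 0.0018, 0, 0],
    [-0.0349, 0.0018, 0, 0],
  ],
)

```text
t: 47.37
tcp_pos: [0.5239, -0.1218, 0.1475]
orientation: [0.806, -0.592, -0.001, -0.004]
force: [1.1, 1.1, 0.5]
opening: 0.0198
grasp_force: 39.3
```

arm_command(
  targets=[
    [-0.0349, 0.0018, 0.02, 0],
    [0, 0, 0.014, 0],
    [0, 0, 0, 0],
    [0, 0, 0, 0],
    [0, 0, 0, 0],
  ],
)

```text
t: 47.78
tcp_pos: [0.5135, -0.0907, 0.1152]
orientation: [0.806, -0.592, 0.0, -0.004]
force: [-0.4, -0.2, -0.7]
opening: 0.0189
grasp_force: 39.3
```

arm_command(
  targets=[
    [0, 0, 0, 0],
    [0, 0, 0, 0],
    [0, 0, 0, 0],
    [0, 0, 0, 0],
    [0, 0, 0, 0],
  ],
)

```text
t: 48.2
tcp_pos: [0.5131, -0.0902, 0.1145]
orientation: [0.806, -0.592, -0.0, -0.004]
force: [0.1, 0.3, -0.4]
opening: 0.0194
grasp_force: 39.3
```

```bash
python3 look.py w20; python3 -c "
from fit import *
P,im=L('w20'); s=bot.sense(); p=s['tcp_pos']; print(p)
R=Ro.from_quat(s['orientation']).as_matrix()
Q=near(P,p[0],p[1],.045,p[2]-.03,p[2]+.003); 
q=(Q-p)@R; q=q[(np.abs(q[:,1])<.009)&(q[:,2]>-.004)&(q[:,2]<.005)]; rep('hub tool',q)
rep('stud',near(P,.512,-.09,.012,.05,.07)[:1000] if len(near(P,.512,-.09,.012,.05,.07)) else np.zeros((2,3)))
go(.5126,-.0907)
bot.read_camera('wrist');go(.5126,-.0907)"
```

```text
[ 0.513  -0.0901  0.1144]
[ 0.51304615 -0.09012063  0.11444459]
hub tool 956 rect [0.8 0. ] [21.6 18. ] 0.1 circ [ 0.9 -0.2] 11.1 mean [1.3 0.  3.4]
stud 2 rect [0. 0.] [0. 0.] 0.0 circ [0. 0.] 0.0 mean [0. 0. 0.]
tool shift mm [ 0.4  0.6 -0. ] twist 0
tool shift mm [ 0.5  0.6 -0. ] twist 0
```

arm_command(
  targets=[
    [-0.0003, 0.0006, 0.012, 0],
    [0, 0, 0.01, 0],
    [0, 0, 0.006, 0],
    [0, 0, 0.004, 0],
    [0, 0, 0.002, 0],
  ],
)

```text
t: 48.72
tcp_pos: [0.5119, -0.0896, 0.079]
orientation: [0.806, -0.592, -0.001, -0.004]
force: [0.9, 0.0, -0.1]
opening: 0.0194
grasp_force: 39.3
```

arm_command(
  targets=[
    [0, 0, 0.002, 0],
    [0, 0, 0.002, 0],
    [0, 0, 0, 0],
    [0, 0, 0, 0],
    [0, 0, 0, 0],
  ],
)

```text
t: 49.13
tcp_pos: [0.5127, -0.0895, 0.0768]
orientation: [0.806, -0.592, -0.0, -0.005]
force: [-0.1, -0.3, -0.6]
opening: 0.0193
grasp_force: 39.3
```

Threaded without contact (underside about 59 mm, stud top 64 mm). Down to the transformer.

arm_command(
  targets=[
    [0, 0, 0.004, 0],
    [0, 0, 0.004, 0],
    [0, 0, 0.004, 0],
    [0, 0, 0.002, 0],
    [0, 0, 0, 0],
  ],
)

```text
t: 49.55
tcp_pos: [0.5123, -0.0895, 0.0618]
orientation: [0.806, -0.592, -0.001, -0.004]
force: [0.1, 0.1, -0.0]
opening: 0.0194
grasp_force: 39.3
```

arm_command(
  targets=[
    [0, 0, 0.001, 0],
    [0, 0, 0.001, 0],
    [0, 0, 0, 0],
    [0, 0, 0, 0],
    [0, 0, 0, 0],
  ],
)

```text
t: 49.97
tcp_pos: [0.5128, -0.0895, 0.0614]
orientation: [0.806, -0.592, -0.0, -0.005]
force: [-3.7, 1.0, 5.9]
opening: 0.0191
grasp_force: 40.0
```

arm_command(
  targets=[
    [0, 0, 0, 0],
    [0, 0, 0, 0],
    [0, 0, 0, 0],
    [0, 0, 0, 0],
    [0, 0, 0, 0],
  ],
  jaw=0.3,
)

```text
t: 50.38
tcp_pos: [0.5125, -0.0894, 0.0602]
orientation: [0.806, -0.592, -0.001, -0.004]
force: [0.0, -0.2, 0.2]
opening: 0.0599
grasp_force: 0.0
```

arm_command(
  targets=[
    [0, 0, -0.02, 0],
    [0, 0, -0.03, 0],
    [0, 0, -0.03, 0],
    [0, 0, -0.03, 0],
    [0, 0, -0.03, 0],
  ],
)

```text
t: 50.8
tcp_pos: [0.5117, -0.0906, 0.2018]
orientation: [0.806, -0.592, -0.0, -0.004]
force: [0.5, -0.3, -0.0]
opening: 0.0593
grasp_force: 0.0
```

arm_command(
  targets=[
    [0, 0, 0, 0],
    [0, 0, 0, 0],
    [0, 0, 0, 0],
    [0, 0, 0, 0],
    [0, 0, 0, 0],
  ],
)

```text
t: 51.22
tcp_pos: [0.5114, -0.0905, 0.199]
orientation: [0.806, -0.592, -0.001, -0.004]
force: [0.2, 0.4, -0.7]
opening: 0.0597
grasp_force: 0.0
```

```bash
python3 look.py w21; python3 -c "
from fit import *
P,im=L('w21'); rep('stud',near(P,.5126,-.0907,.012,.06,.07)); rep('hub',near(P,.5126,-.0907,.014,.054,.0595))
Q=near(P,.5126,-.0907,.0255,.0425,.0475); rep('flange',Q)
A=np.c_[Q[:,:2]-Q[:,:2].mean(0),np.ones(len(Q))]; print(np.linalg.lstsq(A,Q[:,2],rcond=None)[0])
rep('trafo',near(P,.512,-.09,.033,.032,.0425))
rep('rect',near(P,.492,-.023,.024,.014,.022)); rep('cap',near(P,.4712,.0435,.02,.052,.0595))
cv2.imwrite('pics/w21c.png',cv2.resize(im[:330],None,fx=1.5,fy=1.5))"
```

```text
[ 0.5115 -0.0905  0.1992]
stud 57 rect [512.3 -90.8] [6.3 7.5] 17.5 circ [512.7 -90.5] 4.0 mean [512.5 -91.   62.3]
hub 336 rect [513.1 -90.1] [20.9 20.8] 80.8 circ [513.1 -89.8] 10.8 mean [513.3 -90.2  57.8]
flange 1403 rect [512.8 -89.7] [47.  46.9] 43.7 circ [513.  -90.7] 24.8 mean [513.4 -91.2  44.3]
[-0.00227861  0.00299136  0.04428166]
trafo 1023 rect [512.9 -90.2] [59.3 59.3] 24.4 circ [512.7 -90. ] 30.1 mean [513.6 -95.3  40.1]
rect 603 rect [493.  -24.6] [27.7 29.3] 17.4 circ [492.5 -24.4] 19.4 mean [493.2 -25.4  18.3]
cap 698 rect [471.7  42.3] [33.7 33.6] 77.2 circ [471.7  43. ] 17.8 mean [472.2  40.8  56.4]
```

View pics/w21c.png

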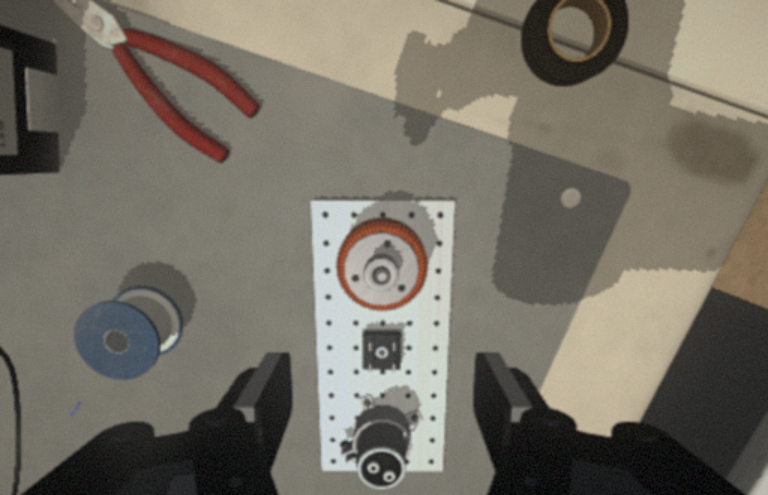

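The flange (382,270), rectifier (382,350) and capacitor (381,460) are all in place. The heights, centring and tilt are within tolerance, and the robot is clear.

```bash
python3 -c "
from cell import bot
print(bot.finish_job())"
```

```text
the job is handed in; nothing more can be done
None
```

The power supply is laid out and handed in at about 51 s of the 125 s allowed. My last measurements put every part within tolerance, but the hand-in call returned no verdict.

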